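# Unhook the middle kit case and stand it heavy end down

## Task

On the goods-out bench three kit cases are hooked together side by side by rails that only slide vertically. Draw the middle case straight up out of the row, never sideways, without forcing the rails or shifting its neighbours, feel which of its ends holds the heavy load, and stand the case upright on its heavy end in the yellow goods-out tray, set down gently and standing steadily by itself. Leave the two neighbours, the case already standing in the tray and everything else on the bench where they are.

Things in the scene. Friction and masses are not known exactly. Their poses are not given: they have to be found in the camera images.
- kit_case: The case to draw, middle of the row: grey plastic box, blue lid, 150 mm long (x), 58 wide (y), 60 high, 0.55 to 0.9 kg. A steel load, unseen, is packed at its -x or its +x end, centre 50 mm from the middle, so it balances 20 to 32 mm off its middle towards that end. Origin: centre of the underside, z up through the lid. On the lid, along x, a black grip bar, centre 84 mm above the underside.
- case_l: Neighbour on the +y side, outside the same case. The grip bar of each case is 100 mm long, 18 wide (y), 16 high, over a 16 mm gap; posts at its ends. Loose, about 0.7 kg. Origin as kit_case.
- case_r: Neighbour on the -y side, same case and frame. Cases stand 60 mm apart, x axes parallel. At the middle of each +y side a T-rail (44 mm tall, head 18 wide) stands 12.5 mm out, caught in a T-slot in the next case's -y side, with 1.5 to 2 mm of play: a case parts from its neighbours only straight up, after 48 mm.
- carrier: Black shallow carrier, fixed to the bench, in which the row stands: 170 (x) by 216 (y) mm, floor 4 mm thick, rim 14 mm high round it. Origin: on the bench, under the centre of the middle case; x along the cases, y across the row.
- tray: Yellow goods-out tray, fixed to the bench, 330 (x) by 260 (y) mm outside, walls 5 mm thick and 18 mm high, floor 5 mm above the bench. Origin: centre of the underside. It lies to the left or to the right of the carrier.
- out_case: Kit case that already stands on end, lid sideways, near the +x side of the tray, some 110 mm from its centre: 150 mm tall, 60 (x) by 58 (y) mm in plan, its grip bar reaching 32 mm out of its own +x side, which faces roughly along the tray's +y; rail 13 mm out of its +y side. Origin: centre of the 60 by 58 underside, z up.
- tape_dispenser: Blue bench tape dispenser, 210 x 80 x 130 mm. Bystander. Origin: centre of the underside. (Fixed equipment up to 240 mm high, such as a label printer, scale, bins and flat cartons, stands only along the bench edges, beyond |y| = 0.42 m or x = 0.77 m.)
- tape_roll: Roll of brown tape lying flat, 110 mm across, 48 high. Bystander. Origin: centre of the underside.
- scanner: Hand scanner lying on its side, about 180 mm long. Bystander. Origin: underside, below its head's rear.
- cutter: Orange safety cutter 170 x 26 x 21 mm lying flat. Bystander. Origin: centre of the underside.

How it is judged:
By the outcome, as a careful person would: the job done as asked, in the order asked, and still so for the second after the job is handed in, with the robot touching nothing.
It also fails if it takes over 69 s, if anything falls off the work surface, if the arm or the gripper's body presses on something with over 40 N, if the wrist force passes 120 N, or if a joint passes its speed limit or range.

## Robot

A 7-joint arm with a two-finger parallel gripper is mounted at the origin on the work surface. World frame = base frame: x ahead of the robot, y to its left, z up, the work surface at z = 0. Lengths are in mm, angles in rad, forces in N, time in s.
With the tool pointing down it reaches from about 350 to 775 mm from the base axis. Payload 3.1 kg.
Tool frame: the origin (TCP) lies at the very end of the fingers, on their centre line; the grasp point (between the pads) lies tcp_to_grasp behind it (tcp_to_grasp is the distance from the TCP to the grasp point, in mm); y points along the fingers, z is the direction in which the jaws open and shut, and the axes are right-handed (so a half turn about y gives the same grasp; the last joint's range is limited). The gripper opens to 85 mm and grips with 20 to 120 N. Pads are 22 mm wide; open, the fingers measure 114 mm over their backs; the gripper's body (76 mm by 85 mm) begins 54 mm behind the grasp point. The pads swing forward as they close: fully open they stand 13 mm farther back than shut.
Start: joints at [-0.042, 0.311, 0.014, 1.512, -0.004, 1.319, -0.027], TCP at [550.017, 0.031, 199.504] pointing down, gripper open.
Joint ranges: [-2.7, 2.7], [-0.3, 1.91], [-1.27, 1.3], [0.12, 2.57], [-1.44, 4.58], [0.2, 2.03], [-3.05, 3.05]. Speed limits (rad/s): [2.79, 2.79, 3.14, 3.14, 3.14, 3.14, 3.14].

## Interface

Orientations are given as a unit quaternion [x, y, z, w].
In Python, from station import * gives the robot as it stands.
- The arm moves only by the shell command python3 -m jog 'ROWS'. ROWS is JSON, a list of rows, each an object with "travel": the shift along the tool's x, y, z in cm, a list of three; "twist": the turn about the tool's y in degrees; "grip": the finger opening in cm, from 0 to 8.54. In form: [{"travel": [x, y, z], "twist": twist, "grip": grip}, ...]. A call has 1 to 20 rows; each row shifts and turns the commanded pose from where the row before left it, along the tool's axes as they then stand; what a row does not reach is not made up. A row lasts 1/12 s, in which the tool goes at most 41.7 mm and 7.16 degrees, less where a joint would pass 70% of its speed; a pose out of reach is approached as far as the arm can. A call with a gripper value outside its range is refused whole. The fingers move at their own pace and stop on an object; the grip force is fixed at half the most. Time passes only in rows, so rows that do not move let the fingers close. It gives the time, the measured TCP pose, the force and the opening at its end, in the units of the state.
- sense(): the state, without advancing time (a new reading comes with each control period).
- get_image(name): name is "scene" or "side" or "wrist"; returns a dict with "frame" (400x640x3 uint8, red, green, blue), "vertical_fov" (degrees; the focal length in pixels is half the picture's height over the tangent of half this angle, whatever the lens; pixels are square), "cx", "cy" (the principal point, pixels), "k1" (the pictures are not rectified: a ray, as slopes to the right and down, at radius r is drawn at 1 + k1 r^2 times it, then the intrinsics apply), "pose" (4x4, takes a point from camera to world coordinates). Camera axes: x right, y down, z forward; pixel columns grow to the right and rows downward; lengths in mm; the calibration is good to about 2 mm. A picture is of the moment at which its call begins. There is no depth.
- finish_job(): hands the job in, once; it reports no verdict.
Trained networks look in a picture, given as the dict that the camera call returned (one of the last four; its "shot" number tells which), for a name from the list of things; names that differ only in an ending like _2 or _b are one class to them, and where a whole thing is asked for, a point or a joint stands for the part that bears it (a point fixed in the world has none). Each returns a list of dicts, best first, with "score" (0 to 1); they miss things now and then, are a little off and sometimes report something else, mostly with a low value. They report only what shows in the picture. A call takes as long as a camera call.
- boxes_of(picture, query): "centre" ([x, y, z] in mm, in world coordinates, good to about 4 mm: the middle of the surface that is visible of it).
The state is a dict: "clock": time; "joints": joint angles; "qd": joint speeds; "joint_torque": joint torques, N m; "eef_pos": TCP position; "orientation": TCP orientation; "force": force on the tool from outside, world axes, zero at the start; "wrist_torque": the same for the moment, N m; "grip_width": finger opening in mm.
Only numpy, scipy, OpenCV 4.12 (cv2) and the standard library are available. Lean on these libraries where they do the work, as an engineer would, in place of code of your own. Each camera call takes 0.05 s, during which the arm holds its last target. There are 200 camera calls.

## Working session

There is one attempt and no reset: what is moved stays moved. The work goes in short steps, Python scripts to look and compute and a shell command to move; the robot and the scene stay as the last step left them, time stands still between calls to the robot, and variables do not carry over. Pictures are saved under pics/ and viewed, about 8 in all and at most 12, crops included, and the job is handed in when it is done.

```bash
ls; mkdir -p pics; cat > h.py <<'E'
from station import *
import numpy as np, cv2
from scipy.spatial.transform import Rotation as R
def f(p): return 200/np.tan(np.radians(p["vertical_fov"])/2)
def K(p): return np.array([[f(p),0,p["cx"]],[0,f(p),p["cy"]],[0,0,1.]])
def proj(p,X):
    T=np.linalg.inv(np.array(p["pose"])); X=np.atleast_2d(X)@T[:3,:3].T+T[:3,3]
    s=X[:,:2]/X[:,2:]; s=s*(1+p["k1"]*(s**2).sum(1,keepdims=True)); return s*f(p)+[p["cx"],p["cy"]]
def ray(p,u):
    s=cv2.undistortPoints(np.array([[u]],float),K(p),np.array([p["k1"],0,0,0.]))[0,0]
    T=np.array(p["pose"]); return T[:3,3],T[:3,:3]@np.array([*s,1])
def onz(p,u,z):
    o,d=ray(p,u); return o+d*(z-o[2])/d[2]
def save(p,n): cv2.imwrite(f"pics/{n}.png",p["frame"][...,::-1])
E
python3 - <<'E'
from h import *
s=sense(); print({k:np.round(v,3).tolist() for k,v in s.items()})
for c in ["scene","side","wrist"]:
    p=get_image(c); save(p,c+"0"); print(c,p["vertical_fov"],p["k1"],np.round(p["pose"],2).tolist())
    for n in ["kit_case","case_l","case_r","carrier","tray","out_case","tape_dispenser","tape_roll","scanner","cutter"]:
        print(n,[(round(b["score"],2),np.round(b["centre"]).tolist()) for b in boxes_of(p,n)[:4]])
try: print(tcp_to_grasp)
except Exception as e: print(e)
a=np.vstack([cv2.imread("pics/scene0.png"),]);
E
```

```text
pics
{'clock': 0.0, 'joints': [-0.042, 0.312, 0.014, 1.513, -0.004, 1.319, -0.027], 'qd': [0.0, -0.0, -0.0, -0.001, 0.0, 0.001, 0.0], 'joint_torque': [-0.001, -37.991, 0.146, -23.059, 0.012, 0.014, 0.0], 'eef_pos': [549.187, -0.019, 198.409], 'orientation': [0.501, -0.501, 0.499, -0.499], 'force': [0.276, 0.864, -0.424], 'wrist_torque': [-0.016, -0.055, -0.034], 'grip_width': 85.414}
scene 56.67372648000698 -0.08859057281226371 [[-0.39, 0.7, -0.6, 1288.48], [0.92, 0.29, -0.26, 352.71], [-0.0, -0.66, -0.75, 1071.3], [0.0, 0.0, 0.0, 1.0]]
kit_case [(0.74, [557.0, 182.0, 67.0])]
case_l [(0.95, [556.0, 128.0, 62.0]), (0.75, [556.0, 246.0, 61.0]), (0.39, [559.0, -166.0, 7.0])]
case_r [(0.95, [556.0, 128.0, 62.0]), (0.75, [556.0, 246.0, 61.0]), (0.39, [559.0, -166.0, 7.0])]
carrier [(0.77, [603.0, 270.0, 4.0]), (0.46, [576.0, 560.0, 66.0])]
tray [(0.82, [558.0, -166.0, 8.0])]
out_case [(0.98, [698.0, -190.0, 114.0])]
tape_dispenser [(0.83, [576.0, 560.0, 67.0])]
tape_roll []
scanner [(0.58, [436.0, -522.0, 37.0])]
cutter [(0.63, [317.0, 336.0, 14.0])]
side 52.298049708911826 0.016428847310
[... 325 characters left out ...]
arrier [(0.67, [470.0, 273.0, 8.0])]
tray [(0.7, [546.0, -175.0, 5.0])]
out_case [(0.61, [659.0, -186.0, 80.0])]
tape_dispenser [(0.9, [510.0, 575.0, 69.0])]
tape_roll [(0.61, [283.0, -262.0, 37.0])]
scanner [(0.69, [418.0, -526.0, 32.0])]
cutter []
wrist 59.73880756882762 -0.07799037839996413 [[1.0, 0.0, 0.0, 549.05], [0.0, -0.94, -0.33, 84.54], [0.0, 0.33, -0.94, 373.16], [0.0, 0.0, 0.0, 1.0]]
kit_case []
case_l [(0.77, [529.0, 118.0, 65.0])]
case_r [(0.77, [529.0, 118.0, 65.0])]
carrier [(0.73, [519.0, 84.0, 3.0])]
tray [(0.94, [560.0, -156.0, 4.0])]
out_case [(0.77, [654.0, -186.0, 79.0])]
tape_dispenser []
tape_roll [(0.81, [294.0, -220.0, 14.0])]
scanner []
cutter []
18.700000000000003
```

View pics/scene0.png

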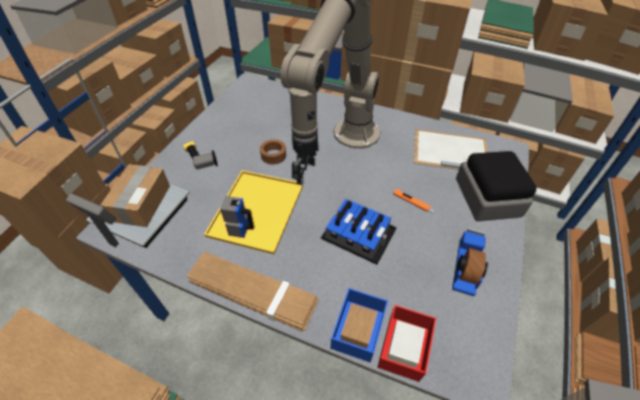

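View pics/side0.png

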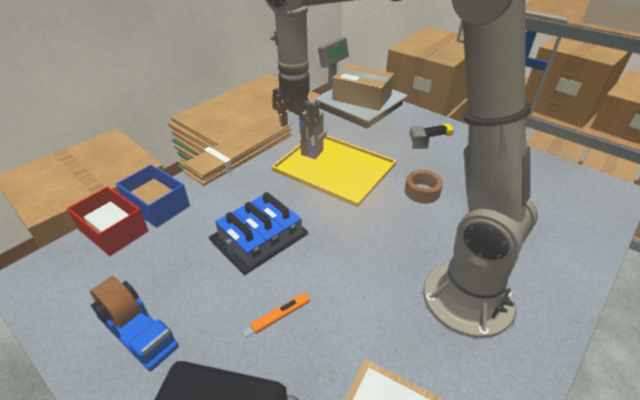

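The scene view shows the row (middle case about px (358,228)), and the tray (about (255,212)) with the out_case at (236,215) on its far-x side. The side view agrees, with the row at (258,228) and the tray at (335,168). Tool z (the jaw axis) is now along world x, so I'll look from above the row before twisting.

```bash
python3 -m jog '[{"travel":[-3.8,-1,-0.4],"twist":0,"grip":8.5},{"travel":[-3.8,-1,-0.4],"twist":0,"grip":8.5},{"travel":[-3.8,-1,-0.4],"twist":0,"grip":8.5},{"travel":[-3.8,-1,-0.4],"twist":0,"grip":8.5},{"travel":[-3.8,-1,-0.4],"twist":0,"grip":8.5},{"travel":[0,0,0],"twist":0,"grip":5},{"travel":[0,0,0],"twist":0,"grip":4},{"travel":[0,0,0],"twist":0,"grip":4}]'
python3 - <<'E'
from h import *
s=sense(); print(s["eef_pos"],s["joints"])
p=get_image("wrist"); save(p,"w1"); 
import pickle; pickle.dump(p,open("w1.pkl","wb")); print(np.round(p["pose"],3).tolist())
for n in ["kit_case","case_l","carrier"]:
    print(n,[(round(b["score"],2),np.round(b["centre"]).tolist()) for b in boxes_of(p,n)[:4]])
E
```

```text
clock: 2.32
eef_pos: [530.1, 189.5, 249.3]
orientation: [0.5, -0.5, 0.5, -0.5]
force: [0.1, -0.5, 0.2]
grip_width: 51.4
[530.0996331  189.50001468 249.31392854] [-0.31588127  0.32110654 -0.08051188  1.37705034  0.02680292  1.44484775
 -0.39535092]
[[1.0, 0.001, 0.001, 529.104], [0.001, -0.944, -0.331, 274.216], [0.001, 0.331, -0.944, 422.868], [0.0, 0.0, 0.0, 1.0]]
kit_case [(0.72, [531.0, 193.0, 63.0])]
case_l [(0.71, [525.0, 130.0, 64.0]), (0.68, [533.0, 250.0, 64.0]), (0.56, [540.0, -124.0, 6.0])]
carrier [(0.93, [535.0, 284.0, 4.0])]
```

View pics/w1.png

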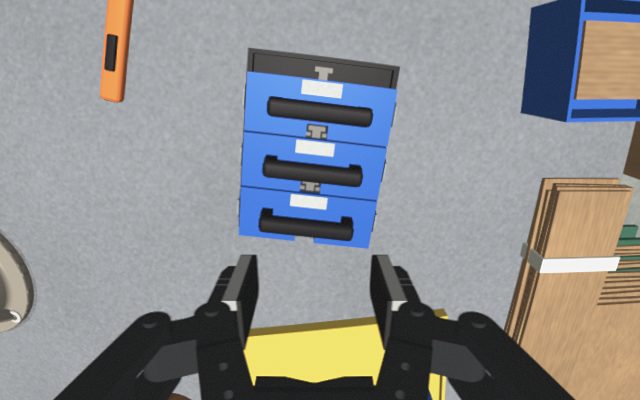

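View pics/wrist0.png

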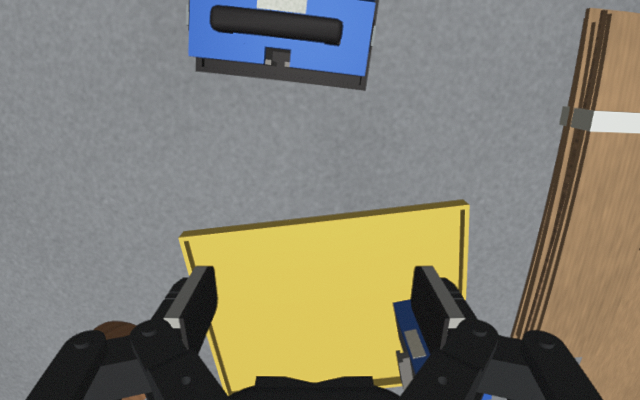

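The wrist view shows the row: the middle bar runs from about (264,165) to (361,178), and the lid block's corners are about (247,72), (397,90), (369,248) and (239,234). The first wrist picture shows the tray's near rim corners at (181,237) and (468,203), with the out_case bar and rail near (410,345). Next I'll compute the poses.

```bash
python3 - <<'E'
from h import *
import pickle
p=pickle.load(open("w1.pkl","rb"))
hsv=cv2.cvtColor(p["frame"],cv2.COLOR_RGB2HSV)
def plane(m,z):
    ys,xs=np.nonzero(m); s=cv2.undistortPoints(np.c_[xs,ys].astype(float)[:,None],K(p),np.array([p["k1"],0,0,0.]))[:,0]
    T=np.array(p["pose"]); d=np.c_[s,np.ones(len(s))]@T[:3,:3].T; return (T[:3,3]+d*((z-T[2,3])/d[:,2])[:,None])[:,:2],np.c_[xs,ys]
blue=(cv2.inRange(hsv,(100,120,120),(125,255,255))>0); blue[:,420:]=0; blue[260:]=0
blue=cv2.morphologyEx(blue.astype(np.uint8),cv2.MORPH_OPEN,np.ones((5,5)))
P,_=plane(blue,64); print("lid",cv2.minAreaRect(P.astype(np.float32)))
blk=(p["frame"].max(2)<60).astype(np.uint8); blk[:,:245]=0; blk[:,385:]=0; blk[:80]=0;blk[245:]=0
n,l,st,c=cv2.connectedComponentsWithStats(blk)
for i in range(1,n):
    if st[i,4]>300:
        for z in (96,):
            Q,px=plane(l==i,z); r=cv2.minAreaRect(Q.astype(np.float32)); print(st[i].tolist(),z,np.round(r[0],1),np.round(r[1],1),round(r[2],2))
# view from the first wrist picture: tray rim
i0=cv2.imread("pics/wrist0.png")[...,::-1]
p["pose"]=[[1,0,0,549.05],[0,-.944,-.331,84.54],[0,.331,-.944,373.16],[0,0,0,1]]
for u in [(181,237),(468,203),(189,240),(461,208)]: print("tray",u,onz(p,u,18))
for _ in range(1):
    q=get_image("scene"); h=cv2.cvtColor(q["frame"],cv2.COLOR_RGB2HSV); y=cv2.inRange(h,(22,120,100),(32,255,255))
    pickle.dump(q,open("s1.pkl","wb")); y[:160]=0; y[260:]=0;y[:,:195]=0;y[:,310:]=0
    c=max(cv2.findContours(y,0,2)[0],key=cv2.contourArea)
    ap=cv2.approxPolyDP(cv2.convexHull(c),4,True)[:,0]; print([(u.tolist(),np.round(onz(q,u,18)[:2]).tolist()) for u in ap])
# model fit of tray outline to scene hull
from scipy.optimize import least_squares, minimize
ref=np.zeros(y.shape,np.uint8); cv2.fillConvexPoly(ref,cv2.convexHull(c),1)
box=np.array([[a*165,b*130,z] for a in(-1,1) for b in(-1,1) for z in(0,18)],float)
def cost(v):
    X=box.copy(); X[:,:2]=X[:,:2]@np.array([[np.cos(v[2]),np.sin(v[2])],[-np.sin(v[2]),np.cos(v[2])]])+v[:2]*100
    u=proj(q,X); hl=cv2.convexHull((u*16).astype(np.int32)); m=np.zeros(y.shape,np.uint8)
    cv2.fillConvexPoly(m,hl,1,shift=4); return (m!=ref).sum()
r=minimize(cost,[5.5,-1.65,0.05],method="Nelder-Mead",options=dict(initial_simplex=[[5.3,-1.65,0],[5.7,-1.65,0],[5.5,-1.4,0],[5.5,-1.8,.15]])); print("trayfit",r.x,r.fun,ref.sum())
E
```

```text
lid ((527.98095703125, 182.53060913085938), (177.947998046875, 150.4203643798828), 83.38529205322266)
[268, 97, 104, 30, 916] 96 [534.9 242.7] [16.5 96.1] 83.36
[263, 156, 99, 30, 1114] 96 [528.2 186. ] [20.9 95.9] 83.3
[259, 209, 94, 31, 1356] 96 [521.7 129.5] [25.4 96. ] 83.39
tray (181, 237) [397.48526266 -88.67666472  18.        ]
tray (468, 203) [719.38348055 -47.30800978  18.        ]
tray (189, 240) [406.34322489 -92.40512397  18.        ]
tray (461, 208) [712.25939583 -53.21306112  18.        ]
[([242, 171], [431.0, -341.0]), ([302, 184], [402.0, -88.0]), ([273, 252], [724.0, -48.0]), ([205, 234], [752.0, -302.0])]
trayfit [ 5.7234736  -1.99133493  0.12441484] 169.0 5078
```

```bash
python3 -m jog '[{"travel":[0.6,0,-0.2],"twist":-6.95,"grip":4},{"travel":[0,0,0],"twist":-6.95,"grip":4},{"travel":[0,0,0],"twist":-6.95,"grip":4},{"travel":[0,0,0],"twist":-6.95,"grip":4},{"travel":[0,0,0],"twist":-6.95,"grip":4},{"travel":[0,0,0],"twist":-6.95,"grip":4},{"travel":[0,0,0],"twist":-6.95,"grip":4},{"travel":[0,0,0],"twist":-6.95,"grip":4},{"travel":[0,0,0],"twist":-6.95,"grip":4},{"travel":[0,0,0],"twist":-6.95,"grip":4},{"travel":[0,0,0],"twist":-6.95,"grip":4},{"travel":[0,0,0],"twist":-6.95,"grip":4},{"travel":[0,3,0],"twist":0,"grip":4},{"travel":[0,3,0],"twist":0,"grip":4},{"travel":[0,0,0],"twist":0,"grip":4},{"travel":[0,0,0],"twist":0,"grip":4},{"travel":[0,0,0],"twist":0,"grip":4}]'
python3 - <<'E'
from h import *
import pickle
s=sense(); print(s["eef_pos"],s["joints"],s["grip_width"],R.from_quat(s["orientation"]).as_matrix().round(3).tolist())
p=get_image("wrist"); save(p,"w2"); print(np.round(p["pose"],3).tolist())
q=get_image("scene"); save(q,"s2")
pickle.dump([p,q],open("w2.pkl","wb"))
a=cv2.resize(q["frame"][160:290,280:440],None,fx=3.5,fy=3.5); cv2.imwrite("pics/c2.png",a[...,::-1])
E
```

```text
clock: 3.98
eef_pos: [529.0, 183.9, 191.0]
orientation: [-0.706, 0.04, -0.042, 0.706]
force: [0.8, -0.0, 0.3]
grip_width: 39.9
[529.00192957 183.90942779 190.97208042] [-0.1418664   0.3526151  -0.30242985  1.49067758  0.10680001  1.31235626
  1.00079349] 39.90067000796118 [[0.993, 0.002, 0.116], [-0.116, 0.001, 0.993], [0.002, -1.0, 0.001]]
[[0.115, 0.937, 0.329, 443.416], [0.993, -0.109, -0.039, 193.249], [-0.0, 0.331, -0.943, 364.448], [0.0, 0.0, 0.0, 1.0]]
```

View pics/w2.png

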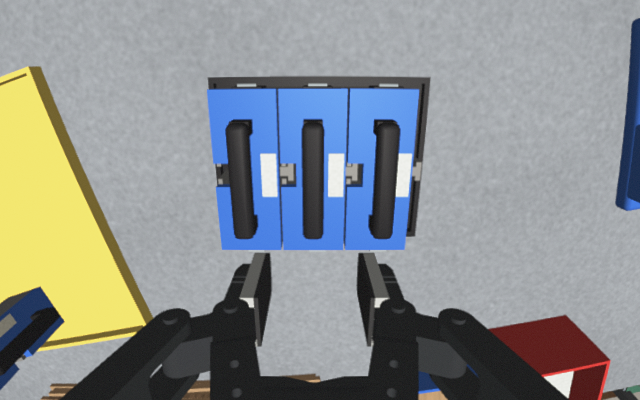

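The picture shows the middle bar at columns 303–324, rows 122–238, aligned with the tool. I'll measure it once more.

```bash
python3 - <<'E'
from h import *
import pickle
p,q=pickle.load(open("w2.pkl","rb"))
g=p["frame"]; hsv=cv2.cvtColor(g,cv2.COLOR_RGB2HSV)
s=sense(); M=R.from_quat(s["orientation"]).as_matrix(); t=s["eef_pos"]
def rel(X): return ((np.array(X)-t)@M).round(1)  # tool axes
for v in (150,200,225):
    r=np.nonzero(g[v,285:340].max(1)<70)[0]+285; print(v,r.min(),r.max(),"tool xyz",rel(onz(p,((r.min()+r.max())/2,v),96)))
r=np.nonzero(g[110:250,313].max(1)<70)[0]+110; print(r.min(),r.max(),rel(onz(p,(313,r.min()),96)),rel(onz(p,(313,r.max()),96)))
blue=cv2.inRange(hsv,(100,120,120),(125,255,255)); blue[:,:200]=0;blue[:,425:]=0;blue[255:]=0
blue=cv2.morphologyEx(blue,cv2.MORPH_OPEN,np.ones((5,5)))
ys,xs=np.nonzero(blue); P=np.array([onz(p,(a,b),64) for a,b in zip(xs[::3],ys[::3])]); r=cv2.minAreaRect(P[:,:2].astype(np.float32)); print(r, rel([*r[0],64]))
E
```

```text
150 303 322 tool xyz [-31.4  95.7  -2.6]
200 303 322 tool xyz [10.1 95.9 -2.7]
225 304 322 tool xyz [32.5 96.  -2.3]
120 238 [-54.6  95.6  -2.2] [44.6 96.  -2.3]
((527.32177734375, 182.57183837890625), (177.72369384765625, 149.7239227294922), 83.41987609863281) [ -2.5 127.8  -2.5]
```

```bash
python3 -m jog '[{"travel":[-0.25,2,-0.25],"twist":0,"grip":4},{"travel":[0,2,0],"twist":0,"grip":4},{"travel":[0,2,0],"twist":0,"grip":4},{"travel":[0,2,0],"twist":0,"grip":4},{"travel":[0,2,0],"twist":0,"grip":4},{"travel":[0,1,0],"twist":0,"grip":4},{"travel":[0,0.5,0],"twist":0,"grip":4},{"travel":[0,0.5,0],"twist":0,"grip":4},{"travel":[0,0,0],"twist":0,"grip":4},{"travel":[0,0,0],"twist":0,"grip":4},{"travel":[0,0,0],"twist":0,"grip":4}]'; python3 -m jog '[{"travel":[0,0,0],"twist":0,"grip":2.6},{"travel":[0,0,0],"twist":0,"grip":2.6},{"travel":[0,0,0],"twist":0,"grip":2.2},{"travel":[0,0,0],"twist":0,"grip":2.2},{"travel":[0,0,0],"twist":0,"grip":2.2},{"travel":[0,0,0],"twist":0,"grip":2.2}]'; python3 -m jog '[{"travel":[0,0,0],"twist":0,"grip":0.8},{"travel":[0,0,0],"twist":0,"grip":0.8},{"travel":[0,0,0],"twist":0,"grip":0.8},{"travel":[0,0,0],"twist":0,"grip":0.8},{"travel":[0,0,0],"twist":0,"grip":0.8},{"travel":[0,0,0],"twist":0,"grip":0.8}]'; python3 -c "
from h import *
s=sense();print(s['wrist_torque'],s['force'])"
```

```text
clock: 5.0
eef_pos: [526.2, 182.3, 70.7]
orientation: [-0.706, 0.04, -0.041, 0.706]
force: [0.4, -0.1, -0.5]
grip_width: 40.1
clock: 5.5
eef_pos: [525.2, 181.8, 69.5]
orientation: [-0.706, 0.041, -0.041, 0.706]
force: [-0.4, -0.5, 1.1]
grip_width: 22.3
clock: 6.0
eef_pos: [525.2, 181.8, 69.5]
orientation: [0.706, -0.041, 0.041, -0.706]
force: [0.3, -0.2, 0.1]
grip_width: 7.7
[ 0.00044158  0.0220781  -0.01537009] [ 0.27501717 -0.15922762  0.06005581]
```

```bash
python3 - <<'E'
from h import *
p=get_image("wrist"); q=get_image("side")
a=np.vstack([p["frame"][:, :],]); b=cv2.resize(q["frame"][130:290,190:350],(400,400))
cv2.imwrite("pics/c3.png",np.hstack([a[:,120:520],b])[...,::-1])
E
```

```text
(no output)
```

View pics/c3.png

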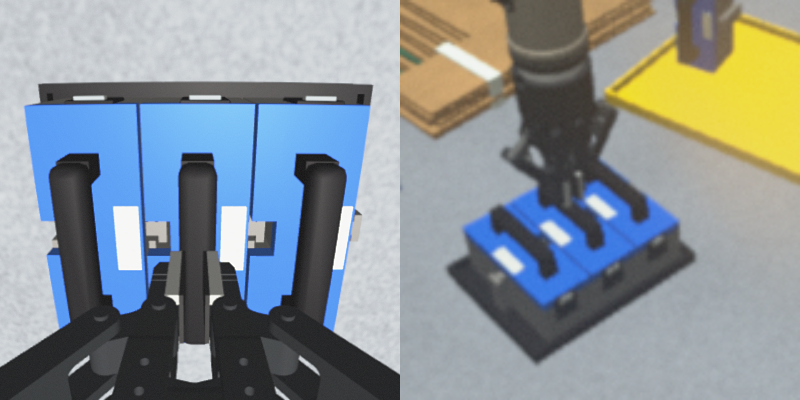

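The fingers straddle the middle bar, seen at (180–215, 250–340) in the left half, yet the reading is 7.7 mm. I'll close fully and see where it stops.

```bash
python3 -m jog '[{"travel":[0,0,0],"twist":0,"grip":0},{"travel":[0,0,0],"twist":0,"grip":0},{"travel":[0,0,0],"twist":0,"grip":0},{"travel":[0,0,0],"twist":0,"grip":0}]'; python3 - <<'E'
from h import *
s=sense();print(s['wrist_torque'],s['force'])
p=get_image("wrist")
cv2.imwrite("pics/c4.png",cv2.resize(p["frame"][200:400,220:420],(600,600),interpolation=cv2.INTER_CUBIC)[...,::-1])
M=R.from_quat(s["orientation"]).as_matrix(); t=s["eef_pos"]
for d in ([0,0,9],[0,0,-9],[0,-18.7,9],[0,-18.7,-9]): print(d,((proj(p,t+M@np.array(d))[0]-[220,200])*3).round())
E
```

```text
clock: 6.43
eef_pos: [525.2, 181.9, 69.5]
orientation: [-0.706, 0.041, -0.041, 0.706]
force: [-0.3, 0.3, 1.1]
grip_width: 0.3
[ 0.01493643 -0.00484124  0.03428705] [-0.34850567  0.30861082  1.12216763]
[0, 0, 9] [334. 119.]
[0, 0, -9] [236. 119.]
[0, -18.7, 9] [339. 169.]
[0, -18.7, -9] [231. 169.]
```

View pics/c4.png

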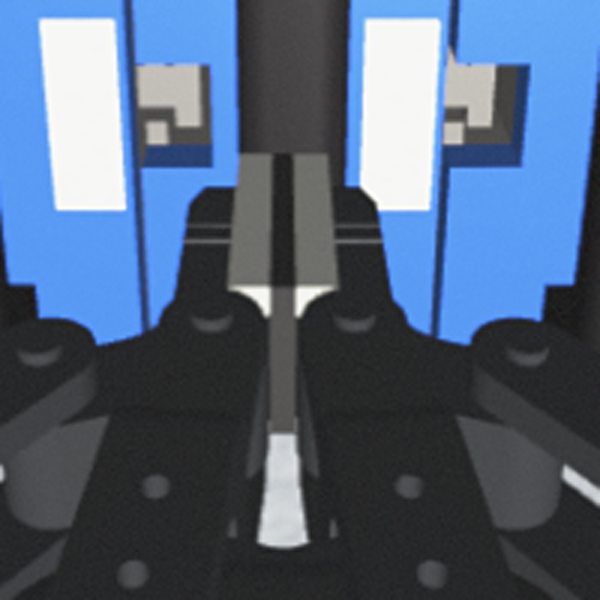

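```bash
python3 - <<'E'
from h import *
s=sense(); p=get_image("wrist"); q=get_image("side"); r=get_image("scene")
M=R.from_quat(s["orientation"]).as_matrix(); t=s["eef_pos"]
for x in (-11,0,11):
  for y in (0,-10,-20,-30): print(x,y,((proj(p,t+M@np.array([x,y,0]))[0]-[220,200])*3).round())
out=[]
for im,z in((q,6),(r,6)):
    u=proj(im,t)[0].round().astype(int); print(u)
    c=im["frame"][u[1]-40:u[1]+25,u[0]-32:u[0]+33]; c=cv2.resize(c,(390,390),interpolation=cv2.INTER_CUBIC)
    for y,col in((0,(255,0,0)),(-18.7,(0,255,0))):
        w=(proj(im,t+M@np.array([0,y,0]))[0]-u+[32,40])*6; cv2.circle(c,tuple(int(k) for k in w),4,col,-1)
    out.append(c)
cv2.imwrite("pics/c5.png",np.hstack(out)[...,::-1])
E
```

```text
-11 0 [285.  64.]
-11 -10 [285.  87.]
-11 -20 [285. 113.]
-11 -30 [285. 142.]
0 0 [285. 119.]
0 -10 [285. 145.]
0 -20 [285. 173.]
0 -30 [285. 204.]
11 0 [285. 172.]
11 -10 [285. 199.]
11 -20 [285. 230.]
11 -30 [285. 263.]
[259 218]
[359 220]
```

View pics/c5.png

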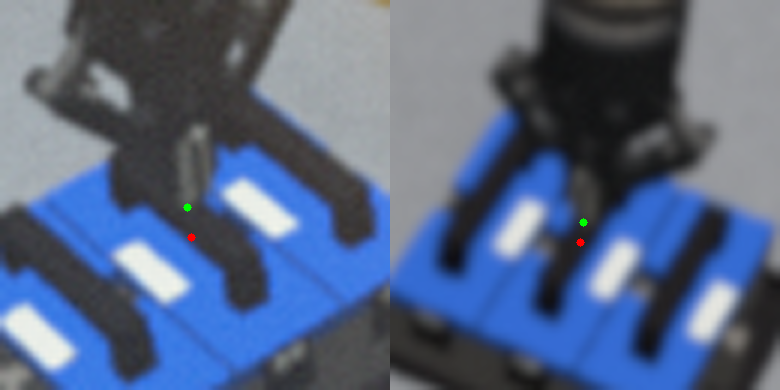

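The fingers closed above the bar. The wrist, side and scene views all put the real finger ends about 25–33 mm above the reported TCP, and there was no contact force. I'll reopen, go lower in small steps while watching force, and close again.

```bash
python3 -m jog '[{"travel":[0,0,0],"twist":0,"grip":4},{"travel":[0,0,0],"twist":0,"grip":4},{"travel":[0,0,0],"twist":0,"grip":4},{"travel":[0,0,0],"twist":0,"grip":4},{"travel":[0,0,0],"twist":0,"grip":4},{"travel":[0,0.5,0],"twist":0,"grip":4},{"travel":[0,0.5,0],"twist":0,"grip":4},{"travel":[0,0.3,0],"twist":0,"grip":4},{"travel":[0,0.3,0],"twist":0,"grip":4},{"travel":[0,0.2,0],"twist":0,"grip":4},{"travel":[0,0,0],"twist":0,"grip":4},{"travel":[0,0,0],"twist":0,"grip":4}]'; python3 -m jog '[{"travel":[0,0.2,0],"twist":0,"grip":4},{"travel":[0,0.2,0],"twist":0,"grip":4},{"travel":[0,0.1,0],"twist":0,"grip":4},{"travel":[0,0,0],"twist":0,"grip":4},{"travel":[0,0,0],"twist":0,"grip":4}]';  python3 - <<'E'
from h import *
s=sense(); p=get_image("wrist"); q=get_image("side")
M=R.from_quat(s["orientation"]).as_matrix(); t=s["eef_pos"]
a=cv2.resize(p["frame"][200:330,240:390],(450,390),interpolation=cv2.INTER_CUBIC)
u=np.array([259,212]); c=cv2.resize(q["frame"][180:245,230:290],(360,390),interpolation=cv2.INTER_CUBIC)
cv2.imwrite("pics/c6.png",np.hstack([a[:,:440],c])[...,::-1]); print(t)
E
```

```text
clock: 7.63
eef_pos: [525.1, 181.8, 51.3]
orientation: [0.706, -0.041, 0.041, -0.706]
force: [0.5, 0.5, -0.2]
grip_width: 39.7
clock: 8.05
eef_pos: [525.2, 181.8, 46.4]
orientation: [0.706, -0.041, 0.041, -0.706]
force: [0.3, -0.5, 0.3]
grip_width: 40.0
[525.17591321 181.78447368  46.43478906]
```

View pics/c6.png

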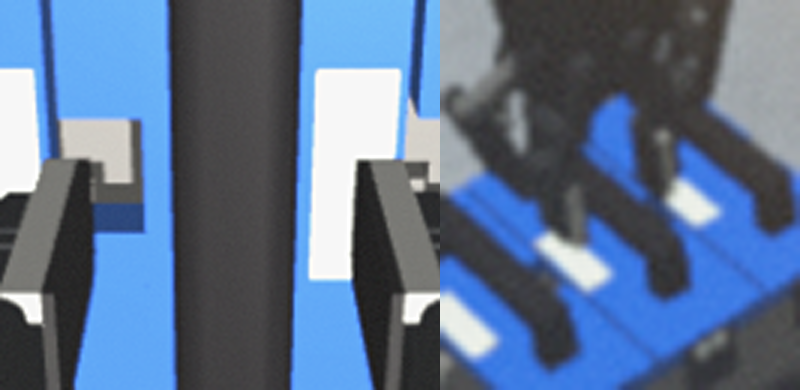

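The fingers now straddle the bar (bar at columns 175–300, finger pads either side). The reported TCP is 18 mm below the lid with no contact, which confirms the offset. Closing now.

```bash
python3 -m jog '[{"travel":[0,0,0],"twist":0,"grip":0},{"travel":[0,0,0],"twist":0,"grip":0},{"travel":[0,0,0],"twist":0,"grip":0},{"travel":[0,0,0],"twist":0,"grip":0},{"travel":[0,0,0],"twist":0,"grip":0},{"travel":[0,0,0],"twist":0,"grip":0},{"travel":[0,0,0],"twist":0,"grip":0}]'; python3 -c "
from h import *
s=sense();print(s['wrist_torque'],s['force'])"
```

```text
clock: 8.73
eef_pos: [525.5, 182.6, 46.8]
orientation: [-0.706, 0.04, -0.041, 0.706]
force: [0.4, 3.2, 1.2]
grip_width: 16.9
[ 0.44709008 -0.10633597 -0.03755428] [0.35575567 3.22401005 1.22219875]
```

```bash
python3 -m jog '[{"travel":[0,0,0.08],"twist":0,"grip":0},{"travel":[0,0,0],"twist":0,"grip":0},{"travel":[0,-0.1,0],"twist":0,"grip":0},{"travel":[0,-0.1,0],"twist":0,"grip":0},{"travel":[0,-0.1,0],"twist":0,"grip":0},{"travel":[0,-0.1,0],"twist":0,"grip":0},{"travel":[0,-0.1,0],"twist":0,"grip":0},{"travel":[0,0,0],"twist":0,"grip":0},{"travel":[0,0,0],"twist":0,"grip":0},{"travel":[0,0,0],"twist":0,"grip":0}]'; python3 -c "
from h import *
s=sense();print(s['wrist_torque'],s['force'])"
```

```text
clock: 9.57
eef_pos: [524.5, 181.8, 51.1]
orientation: [0.706, -0.041, 0.04, -0.705]
force: [0.3, -0.2, -7.0]
grip_width: 16.4
[-2.43820104e-02  2.36235604e-01 -1.03908785e-04] [ 0.30909779 -0.18367322 -7.00621395]
```

The full 7.0 N hangs from the gripper (about 0.71 kg), with +0.236 N·m about y, so the heavy end is +x. Side forces are about zero, so I'll keep drawing straight up.

```bash
U='{"travel":[0,0,0]}'; python3 -m jog '[{"travel":[0,-0.2,0],"twist":0,"grip":0},{"travel":[0,-0.2,0],"twist":0,"grip":0},{"travel":[0,-0.2,0],"twist":0,"grip":0},{"travel":[0,-0.2,0],"twist":0,"grip":0},{"travel":[0,-0.2,0],"twist":0,"grip":0},{"travel":[0,-0.2,0],"twist":0,"grip":0},{"travel":[0,-0.2,0],"twist":0,"grip":0},{"travel":[0,-0.2,0],"twist":0,"grip":0},{"travel":[0,0,0],"twist":0,"grip":0}]'; python3 -c "
from h import *
s=sense();print(s['wrist_torque'],s['force'],s['eef_pos'])"
```

```text
clock: 10.32
eef_pos: [525.7, 182.8, 68.1]
orientation: [-0.706, 0.04, -0.041, 0.706]
force: [-0.2, 0.4, -7.2]
grip_width: 16.8
[ 0.0010254   0.14296763 -0.00163044] [-0.15067982  0.37231457 -7.21391464] [525.72748731 182.79714478  68.07959473]
```

```bash
python3 -m jog '[{"travel":[0,-0.2,0],"twist":0,"grip":0},{"travel":[0,-0.2,0],"twist":0,"grip":0},{"travel":[0,-0.2,0],"twist":0,"grip":0},{"travel":[0,-0.2,0],"twist":0,"grip":0},{"travel":[0,-0.2,0],"twist":0,"grip":0},{"travel":[0,-0.2,0],"twist":0,"grip":0},{"travel":[0,-0.2,0],"twist":0,"grip":0},{"travel":[0,-0.2,0],"twist":0,"grip":0},{"travel":[0,-0.2,0],"twist":0,"grip":0},{"travel":[0,-0.2,0],"twist":0,"grip":0},{"travel":[0,0,0],"twist":0,"grip":0}]'; python3 - <<'E'
from h import *
s=sense();print(s['wrist_torque'],s['force'],s['eef_pos'])
q=get_image("side"); p=get_image("wrist"); 
for n in("kit_case","case_l"): print(n,[(round(b["score"],2),np.round(b["centre"]).tolist()) for b in boxes_of(q,n)[:4]])
cv2.imwrite("pics/c7.png",np.hstack([cv2.resize(q["frame"][130:290,190:350],(400,400)),p["frame"][:,120:520]])[...,::-1])
E
```

```text
clock: 11.23
eef_pos: [525.7, 182.8, 88.1]
orientation: [-0.706, 0.04, -0.041, 0.706]
force: [-0.7, 0.8, -6.8]
grip_width: 16.8
[0.017086   0.17050531 0.00560211] [-0.72576479  0.81447173 -6.80972648] [525.72040338 182.80201126  88.06132981]
kit_case [(0.71, [489.0, 201.0, 106.0])]
case_l [(0.8, [470.0, 133.0, 65.0]), (0.73, [468.0, 266.0, 6.0]), (0.67, [507.0, 259.0, 66.0])]
```

View pics/c7.png

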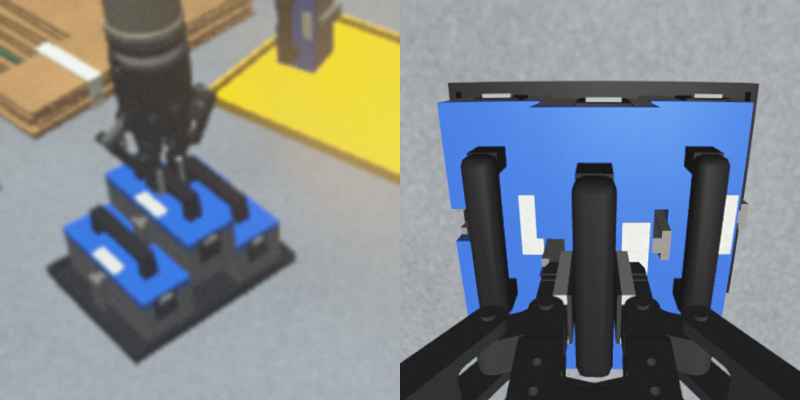

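The case rises level and clear (side view: kit case at about (165,205), neighbours seated). Continuing up, then I'll twist and carry it.

```bash
python3 -m jog '[{"travel":[0,-0.2,0],"twist":0,"grip":0},{"travel":[0,-0.2,0],"twist":0,"grip":0},{"travel":[0,-0.2,0],"twist":0,"grip":0},{"travel":[0,-0.2,0],"twist":0,"grip":0},{"travel":[0,-0.3,0],"twist":0,"grip":0},{"travel":[0,-0.3,0],"twist":0,"grip":0},{"travel":[0,-0.5,0],"twist":0,"grip":0},{"travel":[0,-0.7,0],"twist":0,"grip":0},{"travel":[0,-1,0],"twist":0,"grip":0},{"travel":[0,-1,0],"twist":0,"grip":0},{"travel":[0,-1,0],"twist":0,"grip":0},{"travel":[0,-1,0],"twist":0,"grip":0},{"travel":[0,-1,0],"twist":0,"grip":0},{"travel":[0,-1,0],"twist":0,"grip":0},{"travel":[0,-0.6,0],"twist":0,"grip":0},{"travel":[0,-0.4,0],"twist":0,"grip":0},{"travel":[0,0,0],"twist":0,"grip":0}]'; python3 -m jog '[{"travel":[0,0,0],"twist":3,"grip":0},{"travel":[0,0,0],"twist":5,"grip":0},{"travel":[0,0,0],"twist":7,"grip":0},{"travel":[0,0,0],"twist":7,"grip":0},{"travel":[0,0,0],"twist":7,"grip":0},{"travel":[0,0,0],"twist":7,"grip":0},{"travel":[0,0,0],"twist":7,"grip":0},{"travel":[0,0,0],"twist":7,"grip":0},{"travel":[0,0,0],"twist":7,"grip":0},{"travel":[0,0,0],"twist":7,"grip":0},{"travel":[0,0,0],"twist":7,"grip":0},{"travel":[0,0,0],"twist":7,"grip":0},{"travel":[0,0,0],"twist":5,"grip":0},{"travel":[0,0,0],"twist":2.2,"grip":0},{"travel":[0,0,0],"twist":0,"grip":0}]'; python3 -c "
from h import *
s=sense();print(s['wrist_torque'],s['force'],s['joints'],R.from_quat(s['orientation']).as_matrix().round(3).tolist())"
```

```text
clock: 12.85
eef_pos: [526.0, 182.9, 184.7]
orientation: [-0.706, 0.04, -0.041, 0.706]
force: [0.2, 0.3, -6.6]
grip_width: 16.8
clock: 14.1
eef_pos: [524.9, 182.8, 182.8]
orientation: [-0.492, 0.508, -0.508, 0.492]
force: [0.2, -0.3, -6.9]
grip_width: 16.9
[ 0.21428365  0.00888449 -0.04473218] [ 0.19082593 -0.28508193 -6.89402408] [-0.32588467  0.33481567 -0.05307003  1.52057714  0.01789847  1.2878027
 -0.41254079] [[-0.032, -0.001, 1.0], [-1.0, -0.0, -0.032], [0.0, -1.0, -0.001]]
```

```bash
python3 -m jog '[{"travel":[0.6,0,0],"twist":0,"grip":0},{"travel":[1.2,0,0.1],"twist":0,"grip":0},{"travel":[1.8,0,0.1],"twist":0,"grip":0},{"travel":[2.4,0,0.1],"twist":0,"grip":0},{"travel":[2.6,0,0.1],"twist":0,"grip":0},{"travel":[2.6,0,0.1],"twist":0,"grip":0},{"travel":[2.6,0,0.1],"twist":0,"grip":0},{"travel":[2.6,0,0.1],"twist":0,"grip":0},{"travel":[2.6,0,0.1],"twist":0,"grip":0},{"travel":[2.6,0,0.1],"twist":0,"grip":0},{"travel":[2.6,0,0.1],"twist":0,"grip":0},{"travel":[2.6,0,0],"twist":0,"grip":0},{"travel":[2.6,0,0],"twist":0,"grip":0},{"travel":[2.3,0,0],"twist":0,"grip":0},{"travel":[1.7,0,0],"twist":0,"grip":0},{"travel":[1.1,0,0],"twist":0,"grip":0},{"travel":[0.6,0,0],"twist":0,"grip":0},{"travel":[0,0,0],"twist":0,"grip":0},{"travel":[0,0,0],"twist":0,"grip":0}]'; python3 - <<'E'
from h import *
s=sense();print(s['wrist_torque'],s['force'],s['eef_pos'],s['joints'])
p=get_image("wrist");r=get_image("scene");q=get_image("side")
save(p,"w8"); cv2.imwrite("pics/c8.png",np.hstack([p["frame"][:,120:520],cv2.resize(q["frame"][80:240,220:380],(400,400))])[...,::-1])
E
```

```text
clock: 15.68
eef_pos: [524.3, -167.3, 183.4]
orientation: [-0.492, 0.508, -0.507, 0.493]
force: [-0.4, 0.9, -6.8]
grip_width: 16.3
[ 0.31697923 -0.05778786 -0.02296496] [-0.42827006  0.91259726 -6.81623838] [ 524.28186452 -167.31400648  183.35166803] [ 0.17942103  0.32076539  0.13125649  1.54109281 -0.04462381  1.28334678
  0.28629562]
```

```bash
python3 -m jog '[{"travel":[0,0.7,0],"twist":0,"grip":0},{"travel":[0,1.2,0],"twist":0,"grip":0},{"travel":[0,1.5,0],"twist":0,"grip":0},{"travel":[0,1.5,0],"twist":0,"grip":0},{"travel":[0,1.5,0],"twist":0,"grip":0},{"travel":[0,1.5,0],"twist":0,"grip":0},{"travel":[0,1.5,0],"twist":0,"grip":0},{"travel":[0,1,0],"twist":0,"grip":0},{"travel":[0,0.8,0],"twist":0,"grip":0},{"travel":[0,0.6,0],"twist":0,"grip":0},{"travel":[0,0.4,0],"twist":0,"grip":0},{"travel":[0,0.2,0],"twist":0,"grip":0},{"travel":[0,0.1,0],"twist":0,"grip":0},{"travel":[0,0.1,0],"twist":0,"grip":0},{"travel":[0,0,0],"twist":0,"grip":0},{"travel":[0,0,0],"twist":0,"grip":0}]'; python3 - <<'E'
from h import *
s=sense();print(s['wrist_torque'],s['force'],s['eef_pos'])
E
```

```text
clock: 17.17
eef_pos: [524.7, -168.6, 58.0]
orientation: [0.492, -0.507, 0.508, -0.492]
force: [0.0, -0.4, -5.7]
grip_width: 16.5
[ 0.17809565  0.03465689 -0.04691892] [ 3.06425792e-03 -3.54386295e-01 -5.70352424e+00] [ 524.73206192 -168.63956298   57.9926885 ]
```

```bash
python3 -m jog '[{"travel":[0,0.1,0],"twist":0,"grip":0},{"travel":[0,0.1,0],"twist":0,"grip":0},{"travel":[0,0.1,0],"twist":0,"grip":0},{"travel":[0,0,0],"twist":0,"grip":0}]';python3 -m jog '[{"travel":[0,0.1,0],"twist":0,"grip":0},{"travel":[0,0.1,0],"twist":0,"grip":0},{"travel":[0,0.1,0],"twist":0,"grip":0},{"travel":[0,0,0],"twist":0,"grip":0}]';python3 -m jog '[{"travel":[0,0.1,0],"twist":0,"grip":0},{"travel":[0,0.1,0],"twist":0,"grip":0},{"travel":[0,0,0],"twist":0,"grip":0}]'; python3 - <<'E'
from h import *
s=sense();print(s['wrist_torque'],s['force'],s['eef_pos'])
E
```

```text
clock: 17.5
eef_pos: [524.1, -168.4, 54.2]
orientation: [-0.492, 0.508, -0.508, 0.492]
force: [0.3, 0.1, -7.1]
grip_width: 16.7
clock: 17.83
eef_pos: [524.1, -168.4, 51.2]
orientation: [-0.492, 0.508, -0.508, 0.492]
force: [0.2, 0.6, -8.4]
grip_width: 16.4
clock: 18.08
eef_pos: [524.1, -168.4, 49.3]
orientation: [-0.492, 0.508, -0.508, 0.492]
force: [-0.1, -0.7, -7.2]
grip_width: 16.5
[0.19767052 0.07536933 0.0220224 ] [-0.06673055 -0.66447729 -7.24533996] [ 524.14131389 -168.44843886   49.26235604]
```

```bash
python3 -m jog '[{"travel":[0,0.05,0],"twist":0,"grip":0},{"travel":[0,0.05,0],"twist":0,"grip":0},{"travel":[0,0,0],"twist":0,"grip":0}]';python3 -m jog '[{"travel":[0,0.05,0],"twist":0,"grip":0},{"travel":[0,0.05,0],"twist":0,"grip":0},{"travel":[0,0.05,0],"twist":0,"grip":0},{"travel":[0,0,0],"twist":0,"grip":0}]'; python3 - <<'E'
from h import *
s=sense();print(s['wrist_torque'],s['force'],s['eef_pos'])
E
```

```text
clock: 18.33
eef_pos: [524.3, -168.5, 48.4]
orientation: [-0.492, 0.508, -0.508, 0.492]
force: [0.5, -0.2, -7.0]
grip_width: 17.0
clock: 18.67
eef_pos: [524.8, -168.1, 47.7]
orientation: [0.492, -0.508, 0.508, -0.492]
force: [-0.8, 1.4, -1.2]
grip_width: 16.5
[ 0.42086564  0.42303353 -0.00188268] [-0.81563367  1.41408545 -1.23306363] [ 524.77119799 -168.10328758   47.72401573]
```

The case landed at TCP z = 47.7, as predicted for level. Now I'll regrasp at the light end of the bar.

```bash
python3 -m jog '[{"travel":[0,0.03,0],"twist":0,"grip":0},{"travel":[0,0,0],"twist":0,"grip":2.5},{"travel":[0,0,0],"twist":0,"grip":4},{"travel":[0,0,0],"twist":0,"grip":4},{"travel":[0,0,0],"twist":0,"grip":4},{"travel":[0,0,0],"twist":0,"grip":4},{"travel":[0,0,0],"twist":0,"grip":4},{"travel":[-0.5,-0.1,0],"twist":0,"grip":4},{"travel":[-0.8,0,0],"twist":0,"grip":4},{"travel":[-0.8,0,0],"twist":0,"grip":4},{"travel":[-0.8,0,0],"twist":0,"grip":4},{"travel":[0,0,0],"twist":0,"grip":4},{"travel":[0,0,0],"twist":0,"grip":4}]'; python3 - <<'E'
from h import *
s=sense();print(s['wrist_torque'],s['force'],s['eef_pos'])
p=get_image("wrist");q=get_image("side")
cv2.imwrite("pics/c9.png",np.hstack([p["frame"][:,120:520],cv2.resize(q["frame"][80:240,240:400],(400,400))])[...,::-1])
E
```

```text
clock: 19.75
eef_pos: [525.4, -138.1, 47.7]
orientation: [-0.493, 0.507, -0.507, 0.493]
force: [-0.3, -0.4, 0.2]
grip_width: 40.2
[ 0.01124079 -0.0327533   0.00802165] [-0.28390185 -0.44310975  0.16727148] [ 525.39154027 -138.13174195   47.67402921]
```

View pics/c9.png

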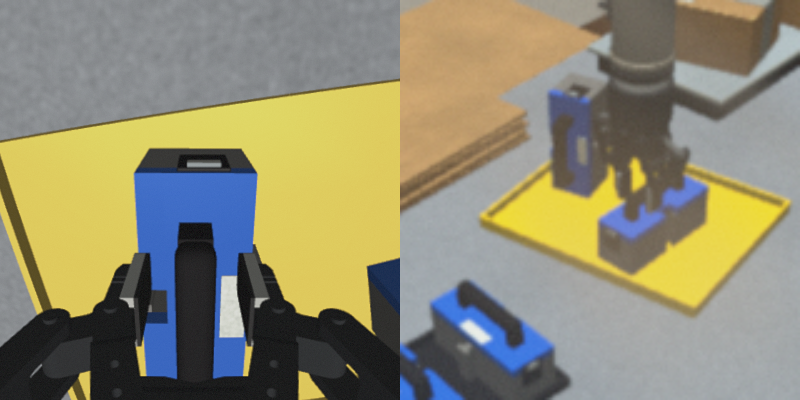

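The case lies flat in the tray with the fingers at its light end (left half: bar end at (195,230), wall clear; out_case untouched). I'll close and lift that end a little; if the wrist carries about half the weight, the case is pivoting on its heavy edge.

```bash
python3 -m jog '[{"travel":[0,0,0],"twist":0,"grip":0},{"travel":[0,0,0],"twist":0,"grip":0},{"travel":[0,0,0],"twist":0,"grip":0},{"travel":[0,0,0],"twist":0,"grip":0},{"travel":[0,0,0],"twist":0,"grip":0},{"travel":[0,0,0],"twist":0,"grip":0},{"travel":[0,-0.1,0],"twist":0,"grip":0},{"travel":[0,-0.1,0],"twist":0,"grip":0},{"travel":[0,-0.2,0],"twist":0,"grip":0},{"travel":[0.1,-0.2,0],"twist":0,"grip":0},{"travel":[0.1,-0.2,0],"twist":0,"grip":0},{"travel":[0.1,-0.2,0],"twist":0,"grip":0},{"travel":[0,0,0],"twist":0,"grip":0},{"travel":[0,0,0],"twist":0,"grip":0}]'; python3 - <<'E'
from h import *
s=sense();print(s['wrist_torque'],s['force'],s['eef_pos'])
p=10
for a in range(5,95,5):
    f=lambda d:np.array([-107*np.cos(np.radians(d))+84*np.sin(np.radians(d)),107*np.sin(np.radians(d))+84*np.cos(np.radians(d))])
    d=f(a)-f(a-5); print(a,(f(a)-f(0)).round(1),"x %.2f y %.2f"%(d[0]/20,-d[1]/20))
E
```

```text
clock: 21.02
eef_pos: [525.0, -142.6, 57.7]
orientation: [-0.492, 0.508, -0.508, 0.492]
force: [0.0, -0.6, -6.5]
grip_width: 16.9
[ 0.41408405 -0.00367942  0.02629189] [ 0.04410288 -0.56107375 -6.50240204] [ 525.04216032 -142.60937149   57.73358674]
5 [7.7 9. ] x 0.39 y -0.45
10 [16.2 17.3] x 0.42 y -0.41
15 [25.4 24.8] x 0.46 y -0.38
20 [35.2 31.5] x 0.49 y -0.33
25 [45.5 37.4] x 0.52 y -0.29
30 [56.3 42.2] x 0.54 y -0.24
35 [67.5 46.2] x 0.56 y -0.20
40 [79.  49.1] x 0.57 y -0.15
45 [90.7 51.1] x 0.59 y -0.10
50 [102.6  52. ] x 0.59 y -0.05
55 [114.4  51.8] x 0.59 y 0.01
60 [126.2  50.7] x 0.59 y 0.06
65 [137.9  48.5] x 0.58 y 0.11
70 [149.3  45.3] x 0.57 y 0.16
75 [160.4  41.1] x 0.56 y 0.21
80 [171.1  36. ] x 0.53 y 0.26
85 [181.4  29.9] x 0.51 y 0.30
90 [191.  23.] x 0.48 y 0.35
```

```bash
for g in 1; do python3 -m jog '[{"travel":[0,0,0],"twist":0,"grip":1.4},{"travel":[0,0,0],"twist":0,"grip":1.4},{"travel":[0,0,0],"twist":0,"grip":1.5}]'; python3 -m jog '[{"travel":[0,0,0],"twist":0,"grip":1.6},{"travel":[0,0,0],"twist":0,"grip":1.6}]'; python3 -m jog '[{"travel":[0,0,0],"twist":0,"grip":1.65},{"travel":[0,0,0],"twist":0,"grip":1.65}]'; done; python3 -c "
from h import *
s=sense();print(s['wrist_torque'],s['force'],s['eef_pos'],s['grip_width'])"
```

```text
clock: 21.27
eef_pos: [525.0, -142.4, 57.6]
orientation: [-0.492, 0.508, -0.508, 0.492]
force: [0.6, 0.1, -7.2]
grip_width: 16.6
clock: 21.43
eef_pos: [525.1, -142.5, 57.7]
orientation: [-0.492, 0.508, -0.508, 0.492]
force: [-0.3, 0.4, -7.4]
grip_width: 16.5
clock: 21.6
eef_pos: [525.1, -142.5, 57.7]
orientation: [-0.492, 0.508, -0.508, 0.492]
force: [0.5, -0.1, -6.8]
grip_width: 16.8
[ 0.35703418  0.02281197 -0.04200088] [ 0.50139242 -0.14005156 -6.75516954] [ 525.14559884 -142.50206715   57.67980204] 16.78537881926619
```

```bash
python3 -m jog '[{"travel":[0,0,0],"twist":0,"grip":1.7},{"travel":[0,0,0],"twist":0,"grip":1.7}]'; python3 -m jog '[{"travel":[0,0,0],"twist":0,"grip":1.73},{"travel":[0,0,0],"twist":0,"grip":1.73}]'; python3 -c "
from h import *
s=sense();print(s['wrist_torque'],s['force'],s['eef_pos'],s['grip_width'])"
```

```text
clock: 21.77
eef_pos: [525.2, -142.5, 57.7]
orientation: [0.492, -0.508, 0.508, -0.492]
force: [-1.0, -0.6, -6.9]
grip_width: 16.8
clock: 21.93
eef_pos: [525.4, -142.9, 58.0]
orientation: [0.492, -0.507, 0.508, -0.492]
force: [-0.3, -0.9, -5.8]
grip_width: 17.4
[0.00718386 0.07562999 0.01345106] [-0.30911742 -0.92682803 -5.77003067] [ 525.3876792  -142.94203575   58.02275736] 17.417125539982056
```

```bash
python3 -m jog '[{"travel":[0,0,0],"twist":0,"grip":1.76},{"travel":[0,0,0],"twist":0,"grip":1.76}]';  python3 -c "
from h import *
s=sense();print(s['wrist_torque'],s['force'],s['eef_pos'],s['grip_width'])"
```

```text
clock: 22.1
eef_pos: [525.4, -143.0, 58.0]
orientation: [0.492, -0.507, 0.508, -0.492]
force: [0.1, -0.4, -5.4]
grip_width: 17.4
[0.02459866 0.1109752  0.01649231] [ 0.12163213 -0.40509264 -5.41351662] [ 525.38832637 -142.96387095   58.03020834] 17.438963222830665
```

Loosening to 17.3 mm let the case swivel in the pads: torque about zero, heavy edge down. I'll follow the arc with this light grip.

```bash
python3 -m jog '[{"travel":[0.42,-0.41,0],"twist":0,"grip":1.73},{"travel":[0.42,-0.41,0],"twist":0,"grip":1.73},{"travel":[0.46,-0.38,0],"twist":0,"grip":1.73},{"travel":[0.46,-0.38,0],"twist":0,"grip":1.73},{"travel":[0,0,0],"twist":0,"grip":1.73}]'; python3 -c "
from h import *
s=sense();print(s['wrist_torque'],s['force'],s['eef_pos'],s['grip_width'])
q=get_image('side');b=boxes_of(q,'kit_case');print([(x['score'],x['centre'].round() if hasattr(x['centre'],'round') else x['centre']) for x in b[:3]])"; python3 -m jog '[{"travel":[0.49,-0.33,0],"twist":0,"grip":1.73},{"travel":[0.49,-0.33,0],"twist":0,"grip":1.73},{"travel":[0.52,-0.29,0],"twist":0,"grip":1.73},{"travel":[0.52,-0.29,0],"twist":0,"grip":1.73},{"travel":[0.54,-0.24,0],"twist":0,"grip":1.73},{"travel":[0.54,-0.24,0],"twist":0,"grip":1.73},{"travel":[0,0,0],"twist":0,"grip":1.73}]'; python3 -c "
from h import *
s=sense();print(s['wrist_torque'],s['force'],s['eef_pos'],s['grip_width'])"
```

```text
clock: 22.52
eef_pos: [525.0, -162.1, 74.8]
orientation: [0.491, -0.508, 0.509, -0.492]
force: [-0.4, 0.7, -5.0]
grip_width: 17.8
[-0.00129237  0.19294665 -0.03555874] [-0.43791638  0.73648194 -5.0365156 ] [ 525.02981304 -162.11513938   74.83130853] 17.764435555045978
[]
clock: 23.2
eef_pos: [523.8, -193.1, 91.5]
orientation: [0.492, -0.508, 0.509, -0.492]
force: [-0.6, 0.4, -4.5]
grip_width: 17.5
[0.17203683 0.10732583 0.00851209] [-0.60943677  0.37706097 -4.46144616] [ 523.76612643 -193.07922829   91.49747885] 17.509463267839337
```

```bash
python3 -m jog '[{"travel":[0.56,-0.2,0],"twist":0,"grip":1.73},{"travel":[0.56,-0.2,0],"twist":0,"grip":1.73},{"travel":[0.57,-0.15,0],"twist":0,"grip":1.73},{"travel":[0.57,-0.15,0],"twist":0,"grip":1.73},{"travel":[0.59,-0.1,0],"twist":0,"grip":1.73},{"travel":[0.59,-0.1,0],"twist":0,"grip":1.73},{"travel":[0,0,0],"twist":0,"grip":1.73}]'; python3 -c "
from h import *
s=sense();print(s['wrist_torque'],s['force'],s['eef_pos'],s['grip_width'])"
```

```text
clock: 23.78
eef_pos: [521.8, -228.8, 99.7]
orientation: [0.492, -0.508, 0.509, -0.491]
force: [-0.9, -1.4, -7.5]
grip_width: 17.4
[0.00709873 0.04977987 0.0281782 ] [-0.88878989 -1.37285233 -7.52830502] [ 521.82848708 -228.80217159   99.71514139] 17.39894510843893
```

```bash
python3 -m jog '[{"travel":[0.3,0.1,0],"twist":0,"grip":1.73},{"travel":[0.3,0.1,0],"twist":0,"grip":1.73},{"travel":[0.4,0,0],"twist":0,"grip":1.73},{"travel":[0.4,0,0],"twist":0,"grip":1.73},{"travel":[0,0,0],"twist":0,"grip":1.73}]'; python3 -c "
from h import *
s=sense();print(s['wrist_torque'],s['force'],s['eef_pos'],s['grip_width'])"; python3 -m jog '[{"travel":[0.4,0.05,0],"twist":0,"grip":1.73},{"travel":[0.4,0.05,0],"twist":0,"grip":1.73},{"travel":[0,0,0],"twist":0,"grip":1.73}]';python3 - <<'E'
from h import *
import pickle
s=sense();print(s['wrist_torque'],s['force'],s['eef_pos'],s['grip_width'])
q=get_image("side");r=get_image("scene"); pickle.dump([q,r],open("t.pkl","wb"))
E
```

```text
clock: 24.2
eef_pos: [521.7, -241.3, 97.7]
orientation: [0.492, -0.508, 0.508, -0.491]
force: [1.0, -1.2, -7.3]
grip_width: 17.5
[ 0.04169469 -0.03276867  0.00520042] [ 0.99240691 -1.15158411 -7.31097692] [ 521.74943731 -241.29028233   97.66392711] 17.499839972456364
clock: 24.45
eef_pos: [522.4, -248.1, 97.6]
orientation: [0.492, -0.507, 0.508, -0.492]
force: [0.4, 1.7, -3.8]
grip_width: 17.4
[0.38849671 0.09433602 0.01514546] [ 0.41269254  1.6634073  -3.80483877] [ 522.43963898 -248.13832995   97.61586409] 17.39369966427093
```

```bash
python3 -m jog '[{"travel":[0.4,0.05,0],"twist":0,"grip":1.73},{"travel":[0.4,0.05,0],"twist":0,"grip":1.73},{"travel":[0.4,0.05,0],"twist":0,"grip":1.73},{"travel":[0,0,0],"twist":0,"grip":1.73}]';python3 - <<'E'
from h import *
import pickle
from scipy.optimize import minimize
s=sense();print(s['wrist_torque'],s['force'],s['eef_pos'],s['grip_width'])
q=get_image("side");r=get_image("scene"); pickle.dump([q,r],open("t.pkl","wb"))
t=s["eef_pos"]; g=np.array([t[0],t[1],t[2]+41.2]); a=np.radians(-91.8); d=np.array([np.cos(a),np.sin(a),0]); w=np.array([-d[1],d[0],0]); k=np.array([0,0,1.])
# observed non-yellow foreground in tray interior, below the gripper
def model(phi,e,im):
    c,sn=np.cos(phi),np.sin(phi); X=c*d-sn*k; Z=sn*d+c*k   # case x, case z
    o=g-X*(-32+e)-Z*84
    P=np.array([o+X*x+w*y+Z*z for x in(-75,75) for y in(-29,29) for z in(0,60)])
    m=np.zeros(im["frame"].shape[:2],np.uint8); cv2.fillConvexPoly(m,cv2.convexHull((proj(im,P)*16).astype(np.int32)),1,shift=4); return m,P[:,2].min()
T=np.array([572,-199,0]);ty=.1244
def trayz(im):
    c=[T+[x*np.cos(ty)-y*np.sin(ty),x*np.sin(ty)+y*np.cos(ty),5] for x,y in((-158,-123),(158,-123),(158,123),(-158,123))]
    m=np.zeros(im["frame"].shape[:2],np.uint8); cv2.fillConvexPoly(m,proj(im,c).astype(np.int32),1); return m>0
obs=[]
for im in(q,r):
    h=cv2.cvtColor(im["frame"],cv2.COLOR_RGB2HSV); y=cv2.inRange(h,(20,90,60),(34,255,255))>0
    obs.append((trayz(im),~y))
for e in (-6,0,6):
    for ph in range(30,95,5):
        tot=[]
        for im,(tz,fg) in zip((q,r),obs):
            m,zm=model(np.radians(ph),e,im); tot.append(int(((m>0)&tz&~fg).sum())) # model over visible yellow
            dil=cv2.dilate(m,np.ones((5,5)))>0; tot.append(int((tz&fg&~dil).sum()))
        print(e,ph,tot,round(zm,1))
E
```

```text
clock: 24.88
eef_pos: [523.1, -260.9, 98.4]
orientation: [0.491, -0.506, 0.51, -0.493]
force: [-1.9, 2.6, 7.8]
grip_width: 17.3
[0.67716252 0.49764654 0.00262321] [-1.85331473  2.59549257  7.78482521] [ 523.13539715 -260.94635392   98.44635687] 17.315959326181467
-6 30 [39, 370, 54, 864] 10.4
-6 35 [29, 351, 62, 849] 6.0
-6 40 [29, 341, 61, 833] 2.7
-6 45 [32, 341, 59, 833] 0.3
-6 50 [94, 341, 68, 836] -0.9
-6 55 [150, 341, 72, 850] -1.1
-6 60 [191, 341, 86, 874] -0.2
-6 65 [237, 341, 112, 899] 1.7
-6 70 [279, 346, 143, 917] 4.7
-6 75 [317, 357, 181, 939] 8.8
-6 80 [353, 373, 215, 959] 13.8
-6 85 [379, 396, 245, 986] 19.8
-6 90 [400, 407, 266, 998] 26.6
0 30 [45, 366, 60, 865] 13.4
0 35 [28, 351, 62, 851] 9.5
0 40 [20, 341, 56, 844] 6.5
0 45 [29, 341, 56, 837] 4.6
0 50 [71, 341, 60, 840] 3.7
0 55 [127, 341, 70, 858] 3.8
0 60 [175, 341, 78, 885] 5.0
0 65 [216, 341, 103, 903] 7.2
0 70 [252, 347, 132, 920] 10.4
0 75 [290, 357, 162, 941] 14.6
0 80 [318, 373, 194, 960] 19.7
0 85 [342, 396, 223, 986] 25.7
0 90 [360, 407, 241, 1000] 32.6
6 30 [48, 366, 69, 864] 16.4
6 35 [31, 351, 70, 853] 12.9
6 40 [16, 341, 60, 846] 10.4
6 45 [21, 341, 36, 844] 8.8
6 50 [67, 341, 47, 846] 8.3
6 55 [112, 341, 60, 863] 8.7
6 60 [155, 341, 67, 888] 10.2
6 65 [192, 341, 90, 906] 12.6
6 70 [234, 349, 118, 923] 16.0
6 75 [263, 358, 145, 944] 20.3
6 80 [280, 374, 171, 961] 25.6
6 85 [302, 396, 201, 986] 31.7
6 90 [322, 407, 220, 1000] 38.6
```

The fit in both views puts the case still near 45°. The tray floor is slippery, so its edge slid (Fz +7.8 N, about 15 N on the edge) instead of pivoting. Plan: lift clear, square up to the tray, then use the wall's top edge to push the heavy end round to about 70° in the loose grip, lock the grip, back off and set down.

```bash
python3 -m jog '[{"travel":[0,-0.3,0],"twist":0,"grip":1.73},{"travel":[0,-0.5,0],"twist":0,"grip":1.73},{"travel":[0,-0.5,0],"twist":0,"grip":1.73},{"travel":[0,-0.3,0],"twist":0,"grip":1.73},{"travel":[0,0,0],"twist":-3,"grip":1.73},{"travel":[0,0,0],"twist":-3,"grip":1.73},{"travel":[0,0,0],"twist":-2.9,"grip":1.73},{"travel":[0,0,0],"twist":0,"grip":1.73},{"travel":[0,0,0],"twist":0,"grip":1.73}]'; cat > fit.py <<'E'
from h import *
s=sense();print(s['wrist_torque'].round(2),s['force'].round(1),s['eef_pos'].round(1),round(s['grip_width'],1))
q=get_image("side");r=get_image("scene")
M=R.from_quat(s["orientation"]).as_matrix()
t=s["eef_pos"]; g=np.array([t[0],t[1],t[2]+41.2]); d=M[:,0]*[1,1,0]; d/=np.linalg.norm(d); w=np.array([-d[1],d[0],0]); k=np.array([0,0,1.])
T=np.array([572,-199,0]);ty=.1244; Rt=np.array([[np.cos(ty),-np.sin(ty)],[np.sin(ty),np.cos(ty)]])
print("tray xy of TCP",((t[:2]-T[:2])@Rt).round(1),"dir deg in tray",round(np.degrees(np.arctan2(d[1],d[0])-ty),1))
def mask(im,P): m=np.zeros(im["frame"].shape[:2],np.uint8); cv2.fillConvexPoly(m,cv2.convexHull((proj(im,P)*16).astype(np.int32)),1,shift=4); return m
def model(phi,e,im):
    c,sn=np.cos(phi),np.sin(phi); X=c*d-sn*k; Z=sn*d+c*k; o=g-X*(-32+e)-Z*84
    P=np.array([o+X*x+w*y+Z*z for x in(-75,75) for y in(-29,29) for z in(0,60)]); return mask(im,P),P[:,2].min()
res=[]
for im in(q,r):
    c=[np.r_[T[:2]+Rt@[x,y],5] for x in(-158,158) for y in(-123,123)]; tz=mask(im,c)>0
    y=cv2.inRange(cv2.cvtColor(im["frame"],cv2.COLOR_RGB2HSV),(20,90,60),(34,255,255))>0; res.append((im,tz,~y))
out=[]
for e in(-6,0,6):
    for ph in range(0,95,5):
        n=0
        for im,tz,fg in res:
            m,zm=model(np.radians(ph),e,im); n+=((m>0)&tz&~fg).sum()+(tz&fg&~(cv2.dilate(m,np.ones((5,5)))>0)).sum()
        out.append((int(n),e,ph,round(zm,1)))
print(sorted(out)[:6])
E
python3 fit.py
```

```text
clock: 25.73
eef_pos: [521.2, -259.6, 110.8]
orientation: [0.53, -0.469, 0.468, -0.53]
force: [-0.4, -0.1, -6.9]
grip_width: 17.4
[-0.03  0.01 -0.01] [-0.4 -0.1 -6.9] [ 521.2 -259.6  110.8] 17.4
tray xy of TCP [-57.9 -53.8] dir deg in tray -90.1
[(1243, 6, 40, np.float64(22.8)), (1246, 0, 40, np.float64(18.9)), (1252, -6, 40, np.float64(15.1)), (1256, 0, 45, np.float64(17.0)), (1256, 6, 45, np.float64(21.2)), (1262, -6, 25, np.float64(28.2))]
```

```bash
python3 -m jog '[{"travel":[0.5,0.2,0],"twist":0,"grip":1.73},{"travel":[1,0.2,0],"twist":0,"grip":1.73},{"travel":[1,0.2,0],"twist":0,"grip":1.73},{"travel":[0.8,0.2,0],"twist":0,"grip":1.73},{"travel":[0.5,0,0],"twist":0,"grip":1.73},{"travel":[0.4,0,0],"twist":0,"grip":1.73},{"travel":[0.4,0,0],"twist":0,"grip":1.73},{"travel":[0,0,0],"twist":0,"grip":1.73}]'; python3 -c "
from h import *
s=sense();print(s['wrist_torque'],s['force'],s['eef_pos'],s['grip_width'])"; python3 -m jog '[{"travel":[0.4,0,0],"twist":0,"grip":1.73},{"travel":[0.4,0,0],"twist":0,"grip":1.73},{"travel":[0.4,0,0],"twist":0,"grip":1.73},{"travel":[0.4,0,0],"twist":0,"grip":1.73},{"travel":[0,0,0],"twist":0,"grip":1.73}]'; python3 fit.py
```

```text
clock: 26.5
eef_pos: [527.2, -306.6, 103.3]
orientation: [0.53, -0.468, 0.469, -0.529]
force: [0.6, -0.8, -7.5]
grip_width: 17.9
[-0.0152217   0.03664052  0.0356347 ] [ 0.56744362 -0.80297165 -7.45281533] [ 527.16357923 -306.60768808  103.25091032] 17.89834479843855
clock: 26.92
eef_pos: [529.9, -322.3, 104.6]
orientation: [-0.53, 0.467, -0.469, 0.53]
force: [-0.9, 1.8, 0.7]
grip_width: 17.3
[ 0.53  0.26 -0.03] [-0.9  1.8  0.7] [ 529.9 -322.3  104.6] 17.3
tray xy of TCP [ -57.1 -117.1] dir deg in tray -90.1
[(1188, 0, 50, np.float64(9.9)), (1190, 0, 45, np.float64(10.8)), (1190, 6, 50, np.float64(14.5)), (1192, -6, 45, np.float64(6.5)), (1194, -6, 50, np.float64(5.3)), (1197, -6, 40, np.float64(8.9))]
```

```bash
python3 -m jog '[{"travel":[0,0,0],"twist":0,"grip":1.77},{"travel":[0.2,0,0],"twist":0,"grip":1.77},{"travel":[0,0,0],"twist":0,"grip":1.77}]'; python3 -c "
from h import *
s=sense();print(s['wrist_torque'],s['force'],s['eef_pos'],s['grip_width'])"; python3 -m jog '[{"travel":[0.3,0,0],"twist":0,"grip":1.77},{"travel":[0.3,0,0],"twist":0,"grip":1.77},{"travel":[0.3,0,0],"twist":0,"grip":1.77},{"travel":[0,0,0],"twist":0,"grip":1.77}]'; python3 fit.py
```

```text
clock: 27.27
eef_pos: [530.2, -323.6, 104.6]
orientation: [-0.53, 0.467, -0.469, 0.53]
force: [-0.6, 2.6, 5.9]
grip_width: 17.6
[ 0.51048322  0.33615647 -0.04824647] [-0.61164383  2.58245279  5.92698972] [ 530.23556718 -323.60524751  104.56731626] 17.643649476398014
clock: 27.6
eef_pos: [531.3, -333.2, 104.4]
orientation: [-0.53, 0.467, -0.469, 0.53]
force: [-0.7, 1.3, 5.0]
grip_width: 17.9
[ 0.42  0.22 -0.  ] [-0.7  1.3  5. ] [ 531.3 -333.2  104.4] 17.9
tray xy of TCP [ -57.1 -128.2] dir deg in tray -90.1
[(1190, 0, 55, np.float64(9.7)), (1191, -6, 50, np.float64(5.0)), (1193, 6, 55, np.float64(14.7)), (1195, 0, 50, np.float64(9.6)), (1199, -6, 45, np.float64(6.3)), (1199, 6, 50, np.float64(14.2))]
```

```bash
python3 -m jog '[{"travel":[0.3,0,0],"twist":0,"grip":1.77},{"travel":[0.3,0,0],"twist":0,"grip":1.77},{"travel":[0.3,0,0],"twist":0,"grip":1.77},{"travel":[0,0,0],"twist":0,"grip":1.77}]'; python3 -c "
from h import *
s=sense();print(s['wrist_torque'],s['force'],s['eef_pos'],s['grip_width'])"; python3 -m jog '[{"travel":[0.3,0,0],"twist":0,"grip":1.77},{"travel":[0.3,0,0],"twist":0,"grip":1.77},{"travel":[0.3,0,0],"twist":0,"grip":1.77},{"travel":[0,0,0],"twist":0,"grip":1.77}]'; python3 fit.py
```

```text
clock: 28.03
eef_pos: [532.1, -342.1, 103.7]
orientation: [0.53, -0.468, 0.469, -0.53]
force: [-0.4, 0.9, 4.1]
grip_width: 17.8
[0.34079115 0.08761073 0.00355829] [-0.3605224   0.93491875  4.12877975] [ 532.08197937 -342.09886324  103.67001218] 17.78066496036622
clock: 28.37
eef_pos: [532.8, -350.4, 102.6]
orientation: [0.53, -0.468, 0.468, -0.53]
force: [0.9, 0.9, 2.8]
grip_width: 17.6
[ 0.34 -0.16 -0.05] [0.9 0.9 2.8] [ 532.8 -350.4  102.6] 17.6
tray xy of TCP [ -57.7 -145.4] dir deg in tray -90.1
[(1171, -6, 60, np.float64(4.0)), (1174, 0, 60, np.float64(9.1)), (1178, 6, 60, np.float64(14.3)), (1180, -6, 10, np.float64(41.5)), (1181, -6, 15, np.float64(33.4)), (1181, 0, 5, np.float64(50.8))]
```

```bash
python3 -m jog '[{"travel":[0.3,0,0],"twist":0,"grip":1.77},{"travel":[0.3,0,0],"twist":0,"grip":1.77},{"travel":[0,0,0],"twist":0,"grip":1.77},{"travel":[0,0,0],"twist":0,"grip":1},{"travel":[0,0,0],"twist":0,"grip":0},{"travel":[0,0,0],"twist":0,"grip":0},{"travel":[0,0,0],"twist":0,"grip":0},{"travel":[0,-0.5,0],"twist":0,"grip":0},{"travel":[0,-0.8,0],"twist":0,"grip":0},{"travel":[0,-0.8,0],"twist":0,"grip":0},{"travel":[-0.5,-0.5,0],"twist":0,"grip":0},{"travel":[-1,0,0],"twist":0,"grip":0},{"travel":[-1.5,0,0],"twist":0,"grip":0},{"travel":[-1.5,0,0],"twist":0,"grip":0},{"travel":[-1.5,0,0],"twist":0,"grip":0},{"travel":[-1.5,0,0],"twist":0,"grip":0},{"travel":[-1.2,0,0],"twist":0,"grip":0},{"travel":[-0.6,0,0],"twist":0,"grip":0},{"travel":[0,0,0],"twist":0,"grip":0},{"travel":[0,0,0],"twist":0,"grip":0}]'; python3 fit.py
```

```text
clock: 30.13
eef_pos: [522.1, -263.7, 129.5]
orientation: [0.53, -0.467, 0.468, -0.53]
force: [-1.0, -0.4, -7.1]
grip_width: 16.5
[-0.35 -0.03  0.03] [-1.  -0.4 -7.1] [ 522.1 -263.7  129.5] 16.5
tray xy of TCP [-57.6 -58. ] dir deg in tray -90.0
[(1273, 6, 65, np.float64(43.6)), (1294, 6, 60, np.float64(41.2)), (1305, 0, 65, np.float64(38.2)), (1311, 6, 70, np.float64(47.0)), (1316, 6, 55, np.float64(39.7)), (1319, 0, 60, np.float64(36.0))]
```

```bash
python3 -m jog '[{"travel":[0,0.5,0],"twist":0,"grip":0},{"travel":[0,0.7,0],"twist":0,"grip":0},{"travel":[0,0.7,0],"twist":0,"grip":0},{"travel":[0,0.5,0],"twist":0,"grip":0},{"travel":[0,0.2,0],"twist":0,"grip":0},{"travel":[0,0.1,0],"twist":0,"grip":0},{"travel":[0,0,0],"twist":0,"grip":0}]';python3 -m jog '[{"travel":[0,0.1,0],"twist":0,"grip":0},{"travel":[0,0.1,0],"twist":0,"grip":0},{"travel":[0,0.1,0],"twist":0,"grip":0},{"travel":[0,0,0],"twist":0,"grip":0}]'; python3 -m jog '[{"travel":[0,0.1,0],"twist":0,"grip":0},{"travel":[0,0.1,0],"twist":0,"grip":0},{"travel":[0,0,0],"twist":0,"grip":0}]'; python3 -m jog '[{"travel":[0,0.1,0],"twist":0,"grip":0},{"travel":[0,0.1,0],"twist":0,"grip":0},{"travel":[0,0,0],"twist":0,"grip":0}]'; python3 fit.py
```

```text
clock: 30.82
eef_pos: [521.8, -263.3, 101.8]
orientation: [0.53, -0.468, 0.468, -0.53]
force: [0.8, -0.9, -6.8]
grip_width: 16.4
clock: 31.15
eef_pos: [521.9, -263.4, 99.2]
orientation: [0.53, -0.468, 0.468, -0.53]
force: [-0.6, 0.2, -7.3]
grip_width: 17.0
clock: 31.4
eef_pos: [521.8, -263.4, 97.0]
orientation: [0.53, -0.468, 0.468, -0.53]
force: [0.1, 0.0, -7.2]
grip_width: 16.5
clock: 31.65
eef_pos: [522.0, -263.5, 95.1]
orientation: [0.53, -0.468, 0.468, -0.53]
force: [-0.8, 0.3, -6.5]
grip_width: 16.5
[-0.2  -0.04 -0.02] [-0.8  0.3 -6.5] [ 522.  -263.5   95.1] 16.5
tray xy of TCP [-57.6 -57.8] dir deg in tray -90.0
[(1315, 6, 65, np.float64(9.2)), (1356, 0, 65, np.float64(3.8)), (1356, 6, 70, np.float64(12.6)), (1358, 6, 60, np.float64(6.8)), (1372, 0, 60, np.float64(1.6)), (1377, -6, 65, np.float64(-1.7))]
```

```bash
python3 -m jog '[{"travel":[0,0.1,0],"twist":0,"grip":0},{"travel":[0,0.1,0],"twist":0,"grip":0},{"travel":[0,0,0],"twist":0,"grip":0}]'; python3 -m jog '[{"travel":[0,0.1,0],"twist":0,"grip":0},{"travel":[0,0.1,0],"twist":0,"grip":0},{"travel":[0,0,0],"twist":0,"grip":0}]'; python3 -m jog '[{"travel":[0,0.1,0],"twist":0,"grip":0},{"travel":[0,0,0],"twist":0,"grip":0}]'; python3 -c "
from h import *
s=sense();print(s['wrist_torque'])"
```

```text
clock: 32.0
eef_pos: [522.4, -264.1, 94.6]
orientation: [-0.53, 0.468, -0.469, 0.53]
force: [-1.2, 0.0, 0.6]
grip_width: 16.8
clock: 32.25
eef_pos: [522.9, -265.0, 94.2]
orientation: [-0.53, 0.467, -0.47, 0.53]
force: [-3.0, 0.2, 8.7]
grip_width: 16.6
clock: 32.42
eef_pos: [523.0, -265.3, 94.0]
orientation: [-0.53, 0.467, -0.47, 0.53]
force: [-3.2, -0.2, 11.9]
grip_width: 16.5
[0.20858464 1.23370233 0.04674499]
```

```bash
python3 -m jog '[{"travel":[0,-0.3,0],"twist":0,"grip":0},{"travel":[0,0,0],"twist":0,"grip":0},{"travel":[0,0,0],"twist":0,"grip":1.7},{"travel":[0,0,0],"twist":0,"grip":1.73},{"travel":[0,0,0],"twist":0,"grip":1.75},{"travel":[0,0,0],"twist":0,"grip":1.75}]'; python3 fit.py
```

```text
clock: 32.92
eef_pos: [522.6, -264.4, 94.2]
orientation: [-0.53, 0.467, -0.469, 0.53]
force: [-1.5, -1.2, 5.2]
grip_width: 17.9
[-0.16  0.66  0.1 ] [-1.5 -1.2  5.2] [ 522.6 -264.4   94.2] 17.9
tray xy of TCP [-57.1 -58.7] dir deg in tray -90.0
[(1322, 6, 65, np.float64(8.4)), (1351, 6, 70, np.float64(11.8)), (1352, 0, 65, np.float64(3.0)), (1354, 6, 60, np.float64(6.0)), (1370, 0, 60, np.float64(0.8)), (1373, -6, 65, np.float64(-2.5))]
```

```bash
python3 -m jog '[{"travel":[0.4,0,0],"twist":0,"grip":1.75},{"travel":[0.5,0,0],"twist":0,"grip":1.75},{"travel":[0,0,0],"twist":0,"grip":1.75}]'; python3 -c "
from h import *
s=sense();print(s['wrist_torque'])"; python3 -m jog '[{"travel":[0.5,0.15,0],"twist":0,"grip":1.75},{"travel":[0.5,0.15,0],"twist":0,"grip":1.75},{"travel":[0,0,0],"twist":0,"grip":1.75}]'; python3 fit.py
```

```text
clock: 33.27
eef_pos: [523.2, -272.2, 92.2]
orientation: [-0.53, 0.469, -0.468, 0.53]
force: [0.7, 1.0, -0.3]
grip_width: 17.7
[ 0.41244119 -0.00798228 -0.01730257]
clock: 33.52
eef_pos: [524.0, -282.8, 88.8]
orientation: [0.53, -0.469, 0.468, -0.53]
force: [0.6, 2.3, -2.5]
grip_width: 17.7
[ 0.54 -0.2  -0.05] [ 0.6  2.3 -2.5] [ 524.  -282.8   88.8] 17.7
tray xy of TCP [-58.1 -77.2] dir deg in tray -90.1
[(1307, 6, 75, np.float64(10.7)), (1308, 6, 70, np.float64(6.4)), (1325, 0, 70, np.float64(0.7)), (1327, 6, 65, np.float64(3.0)), (1332, 6, 80, np.float64(16.0)), (1343, 0, 65, np.float64(-2.5))]
```

```bash
python3 -m jog '[{"travel":[0.56,0.2,0],"twist":0,"grip":1.75},{"travel":[0.56,0.2,0],"twist":0,"grip":1.75},{"travel":[0,0,0],"twist":0,"grip":1.75}]'; python3 -m jog '[{"travel":[0.53,0.25,0],"twist":0,"grip":1.75},{"travel":[0.53,0.25,0],"twist":0,"grip":1.75},{"travel":[0,0,0],"twist":0,"grip":1.75}]'; python3 fit.py
```

```text
clock: 33.87
eef_pos: [525.1, -294.9, 85.4]
orientation: [0.53, -0.469, 0.468, -0.529]
force: [-0.2, 1.4, -3.4]
grip_width: 17.4
clock: 34.12
eef_pos: [526.6, -305.6, 80.6]
orientation: [0.53, -0.468, 0.469, -0.529]
force: [0.7, 2.7, -3.5]
grip_width: 17.6
[ 0.48 -0.06  0.02] [ 0.7  2.7 -3.5] [ 526.6 -305.6   80.6] 17.6
tray xy of TCP [ -58.3 -100.1] dir deg in tray -90.1
[(1236, 6, 80, np.float64(7.7)), (1259, 0, 80, np.float64(1.8)), (1260, 6, 85, np.float64(13.8)), (1264, 6, 75, np.float64(2.5)), (1277, 0, 75, np.float64(-3.3)), (1280, 6, 90, np.float64(20.8))]
```

```bash
python3 -m jog '[{"travel":[0.5,0.28,0],"twist":0,"grip":1.75},{"travel":[0.5,0.28,0],"twist":0,"grip":1.75},{"travel":[0,0,0],"twist":0,"grip":1.75}]'; python3 -m jog '[{"travel":[0.3,0.2,0],"twist":0,"grip":1.75},{"travel":[0.3,0.2,0],"twist":0,"grip":1.75},{"travel":[0,0,0],"twist":0,"grip":1.75}]'; python3 fit.py
```

```text
clock: 34.47
eef_pos: [528.0, -315.2, 75.1]
orientation: [0.53, -0.468, 0.469, -0.529]
force: [0.4, 1.2, -2.9]
grip_width: 17.5
clock: 34.72
eef_pos: [528.9, -320.8, 71.3]
orientation: [0.53, -0.468, 0.469, -0.53]
force: [1.0, 1.1, -2.6]
grip_width: 17.4
[ 0.36 -0.01 -0.01] [ 1.   1.1 -2.6] [ 528.9 -320.8   71.3] 17.4
tray xy of TCP [ -57.9 -115.5] dir deg in tray -90.1
[(1231, 6, 85, np.float64(4.6)), (1232, 6, 90, np.float64(11.5)), (1251, 0, 85, np.float64(-1.4)), (1254, 6, 80, np.float64(-1.5)), (1259, 0, 90, np.float64(5.5)), (1261, 0, 80, np.float64(-7.4))]
```

```bash
python3 -m jog '[{"travel":[0.2,0.17,0],"twist":0,"grip":1.75},{"travel":[0.2,0.17,0],"twist":0,"grip":1.75},{"travel":[0,0,0],"twist":0,"grip":1.75},{"travel":[0,0,0],"twist":0,"grip":1.75}]'; python3 -c "
from h import *
s=sense();print(s['wrist_torque'])"; python3 -m jog '[{"travel":[0.12,0.1,0],"twist":0,"grip":1.75},{"travel":[0,0,0],"twist":0,"grip":1.75},{"travel":[0,0,0],"twist":0,"grip":1.75}]'; python3 fit.py
```

```text
clock: 35.15
eef_pos: [529.7, -324.6, 68.5]
orientation: [0.53, -0.468, 0.469, -0.53]
force: [-0.5, -0.3, -0.4]
grip_width: 17.6
[0.07454944 0.11643164 0.01765554]
clock: 35.4
eef_pos: [529.8, -325.6, 67.6]
orientation: [0.53, -0.468, 0.469, -0.53]
force: [0.5, -1.2, 1.4]
grip_width: 17.6
[ 0.1   0.1  -0.04] [ 0.5 -1.2  1.4] [ 529.8 -325.6   67.6] 17.6
tray xy of TCP [ -57.6 -120.4] dir deg in tray -90.0
[(1214, 6, 90, np.float64(7.8)), (1227, 6, 85, np.float64(0.9)), (1237, 0, 90, np.float64(1.8)), (1244, 0, 85, np.float64(-5.1)), (1254, 6, 80, np.float64(-5.2)), (1264, -6, 85, np.float64(-11.1))]
```

The fit gives 90° with near-zero forces, so the case is standing. Releasing gently and backing straight up.

```bash
python3 -m jog '[{"travel":[0,0,0],"twist":0,"grip":1.85},{"travel":[0,0,0],"twist":0,"grip":2},{"travel":[0,0,0],"twist":0,"grip":2.3},{"travel":[0,0,0],"twist":0,"grip":2.8},{"travel":[0,0,0],"twist":0,"grip":3.5},{"travel":[0,0,0],"twist":0,"grip":3.5},{"travel":[0,0,0],"twist":0,"grip":3.5}]'; python3 fit.py;  python3 -m jog '[{"travel":[0,-0.3,0],"twist":0,"grip":3.5},{"travel":[0,-0.6,0],"twist":0,"grip":3.5},{"travel":[0,-1,0],"twist":0,"grip":3.5},{"travel":[0,-1.5,0],"twist":0,"grip":3.5},{"travel":[0,-2,0],"twist":0,"grip":3.5},{"travel":[0,-2,0],"twist":0,"grip":3.5},{"travel":[0,-2.5,0],"twist":0,"grip":3.5},{"travel":[0,-2.5,0],"twist":0,"grip":3.5},{"travel":[0,-2.5,0],"twist":0,"grip":3.5},{"travel":[-2,-2.5,0],"twist":0,"grip":3.5},{"travel":[-3,-1,0],"twist":0,"grip":3.5},{"travel":[-3,0,0],"twist":0,"grip":3.5},{"travel":[-3,0,0],"twist":0,"grip":3.5},{"travel":[-3,0,0],"twist":0,"grip":3.5},{"travel":[0,0,0],"twist":0,"grip":3.5},{"travel":[0,0,0],"twist":0,"grip":3.5}]'; python3 - <<'E'
from h import *
s=sense(); print(s["force"].round(1))
q=get_image("side");r=get_image("scene");w=get_image("wrist"); save(q,"fs");save(r,"fr");save(w,"fw")
for nm,im in(("side",q),("scene",r),("wrist",w)):
  for n in["kit_case","case_l","out_case","tape_roll","cutter"]:
    print(nm,n,[(round(b["score"],2),np.round(b["centre"]).tolist()) for b in boxes_of(im,n)[:3]])
a=cv2.resize(q["frame"][100:280,200:420],(400,327)); b=cv2.resize(r["frame"][150:270,200:400],(400,240)); c=cv2.resize(w["frame"],(400,250))
top=np.zeros((327,800,3),np.uint8); top[:,:400]=a; top[:240,400:]=b
bot=np.zeros((250,800,3),np.uint8); bot[:,:400]=c; cv2.imwrite("pics/final.png",np.vstack([top,bot])[...,::-1])
E
```

```text
clock: 36.08
eef_pos: [529.6, -325.0, 67.2]
orientation: [-0.53, 0.468, -0.468, 0.53]
force: [0.5, -0.2, -0.2]
grip_width: 35.2
[0.04 0.   0.02] [ 0.5 -0.2 -0.2] [ 529.6 -325.    67.2] 35.2
tray xy of TCP [ -57.7 -119.7] dir deg in tray -90.0
[(1216, 6, 90, np.float64(7.4)), (1233, 0, 90, np.float64(1.4)), (1234, 6, 85, np.float64(0.5)), (1240, 0, 85, np.float64(-5.5)), (1263, -6, 85, np.float64(-11.5)), (1263, 6, 80, np.float64(-5.7))]
clock: 37.52
eef_pos: [513.0, -183.6, 252.8]
orientation: [-0.531, 0.466, -0.467, 0.532]
force: [0.1, -1.2, 0.1]
grip_width: 34.9
[ 0.1 -1.2  0.1]
side kit_case [(0.83, [506.0, -232.0, 99.0])]
side case_l [(0.9, [509.0, 258.0, 66.0])]
side out_case [(0.59, [661.0, -187.0, 105.0]), (0.26, [513.0, 574.0, 68.0])]
side tape_roll [(0.97, [283.0, -262.0, 35.0])]
side cutter [(0.71, [303.0, 339.0, 13.0])]
scene kit_case [(0.66, [543.0, -251.0, 105.0])]
scene case_l [(0.65, [549.0, 134.0, 64.0]), (0.62, [554.0, 245.0, 62.0])]
scene out_case [(0.58, [698.0, -190.0, 111.0])]
scene tape_roll [(0.97, [294.0, -277.0, 36.0])]
scene cutter [(0.69, [315.0, 329.0, 15.0])]
wrist kit_case [(0.67, [525.0, -240.0, 154.0])]
wrist case_l []
wrist out_case [(0.58, [669.0, -197.0, 133.0])]
wrist tape_roll [(0.88, [284.0, -269.0, 46.0])]
wrist cutter []
```

View pics/final.png

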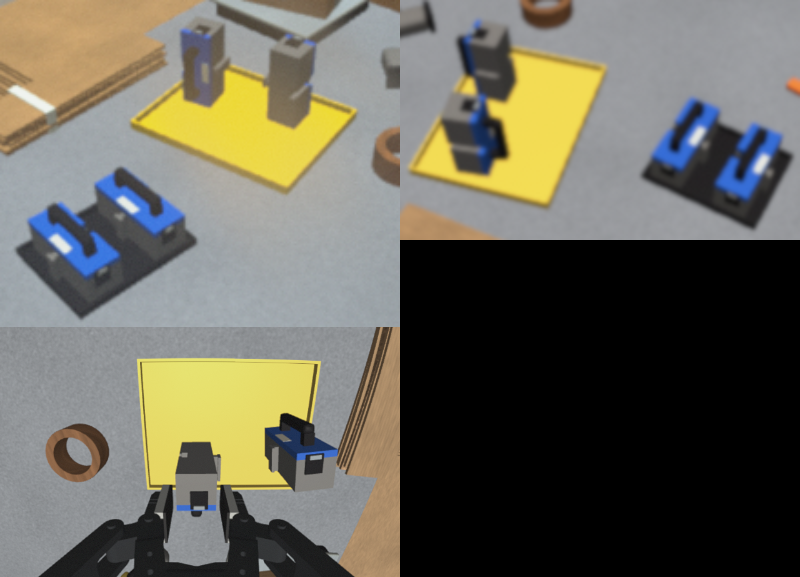

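The final composite shows the case standing upright in the tray (side view (290,80)). The out_case is beside it at (203,60), and both neighbours are seated in the carrier. The gripper is clear, so I'm handing in.

```bash
python3 -c "
from station import *
print(finish_job())"
```

```text
the job is handed in; nothing more can be done
None
```

The middle case now stands upright on its heavy (+x) end in the yellow tray. I handed the job in at about 38 s, with the gripper open and well clear.

**What I did:**
- **Drawing it out:** I pulled the case straight up. Side forces on the rails stayed below about 1 N during the draw, after about 3 N sideways while the fingers closed on the bar.
- **Feeling the load:** the wrist carried about 7 N, with roughly +0.2 N·m towards +x, so the load is at the +x end.
- **Setting it on end:** I laid the case flat in the tray, regripped the light end of the grip bar, and turned the case to 90° in a lightly closed grip.

**Last checks:**
- The side and scene views showed the case at 90° before and just after release, with forces near zero. In the final picture it stands by itself.
- The out_case and the tape roll are within about 3 mm of their first detections in the same view.
- The neighbours' detections shifted up to 9 mm between views. More of them shows now that the middle case is gone, and the picture shows both seated in the carrier. I did not measure their position more closely than that.

**What went wrong or disagreed:**
- The finger ends sat well above the reported TCP (25–33 mm by the pictures). My first grasp closed above the bar, so I lowered the gripper and repeated it.
- The case would not pivot on the tray floor because its edge slid. I turned it against the top edge of the tray wall instead.
- Setting the tilted case down briefly pressed the tray floor with about 19 N, harder than I intended. Following the last part of the turn and releasing it took only a few newtons.
- By my estimate the bar ends over the tray's -y wall, above it and not touching. The case body is inside the tray.

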